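Hang a stock bin on the revolving rack

ROBOT

A 6-joint arm with a two-finger parallel gripper is mounted at the origin on the work surface. World frame = base frame: x ahead of the robot, y to its left, z up, the work surface at z = 0. Lengths are in m, angles in degrees, forces in N, time in s.
With the tool pointing down it reaches from about 0.3 to 0.75 m from the base axis. Payload 8.5 kg.
Tool frame: the origin (TCP) lies on the mounting face of the last link; the fingertips stand 173 mm ahead of it and the grasp point (between the pads) lies 155 mm ahead of it (env.tips_ahead is the distance from the TCP to the fingertips, in m); z points along the fingers, x is the direction in which the jaws open and shut, and the axes are right-handed (so a half turn about z gives the same grasp; the last joint's range is limited). The gripper opens to 85 mm and grips with 20 to 120 N. Pads are 22 mm wide; open, the fingers measure 114 mm over their backs; the gripper's body (76 mm by 85 mm) begins 54 mm behind the grasp point. The pads swing forward as they close: fully open they stand 13 mm farther back than shut.
Start: joints at [62.779, 21.807, 74.336, -0, 83.858, -12.336], TCP at [0.141, 0.532, 0.405] pointing down, gripper open.
Joint ranges: [-178.18, 178.18], [-50.72, 133.34], [12.68, 142.11], [-81.47, 261.47], [9.98, 163.14], [-165.26, 165.26]. Speed limits (degrees/s): [136.94, 136.94, 180, 180, 180, 180].

INTERFACE

Orientations are given as a 3x3 rotation matrix whose columns are the frame's x, y, z axes.
In Python, from rig import env gives the robot as it stands. The module is installed in compiled form; this text tells all that it offers.
- The arm moves only by the tool step_arm, never from a script. Its argument "increments" is a list of rows, each an object of numbers: "x", "y", "z": the shift along the tool's x, y, z in cm; "wx", "wy", "wz": the turn, a rotation vector about the tool's x, y, z in rad; "gripper": the finger opening in cm, from 0 to 8.54. A call has 1 to 20 rows; each row shifts and turns the commanded pose from where the row before left it, along the tool's axes as they then stand; what a row does not reach is not made up. A row lasts 1/10 s, in which the tool goes at most 50 mm and 8.59 degrees, less where a joint would pass 70% of its speed; a pose out of reach is approached as far as the arm can. A call with a gripper value outside its range is refused whole. The fingers move at their own pace and stop on an object; "newtons" is the grip in N (left out, the last holds). Time passes only in rows, so rows that do not move let the fingers close. It gives the time, the measured TCP pose, the force and the opening at its end, in the units of the state.
- env.observe(): the state, without advancing time (a new reading comes with each control period).
- env.get_image(name): name is "scene" or "top" or "wrist"; returns a dict with "color" (384x512x3 uint8, blue, green, red), "camera_matrix" (3x3 intrinsics, pixels), "rvec" (rotation vector, rad) and "tvec" (3), from world to camera coordinates, as OpenCV has them. Camera axes: x right, y down, z forward; pixel columns grow to the right and rows downward; lengths in m; the calibration is good to about 2 mm. A picture is of the moment at which its call begins. There is no depth.
- env.close_job(): hands the job in, once; it reports no verdict.
The state is a dict: "time_s": time; "q": joint angles; "qvel": joint speeds; "joint_efforts": joint torques, N m; "position": TCP position; "tool_rot": TCP orientation; "ft_force": force on the tool from outside, world axes, zero at the start; "wrist_torque": the same for the moment, N m; "grip_width": finger opening in m.
Only numpy, scipy, OpenCV 4.12 (cv2) and the standard library are available. Lean on these libraries where they do the work, as an engineer would, in place of code of your own. Each camera call takes 0.05 s, during which the arm holds its last target. There are 200 camera calls.

TASK

Turn the revolving bin rack until its free upper rail squarely faces the front of the counter, on the robot's side. Then hang the small loose black bin on that rail, open front outwards: keep the bin upright, feel its back lip down over the rail until it rests fully home, and let go gently, without forcing it down or dropping it. Leave everything else on the counter where it is.

Things in the scene. Friction and masses are not known exactly. Their poses are not given: they have to be found in the camera images.
- stand_axis (a point): Revolving bin rack: fixed round dark steel foot (220 mm across), telescopic column, and a turning rack with two tiers of three places at 120 degrees; all hold black bins, fastened, facing outwards, reaching 143 mm from the axis, except one upper place, a bare aluminium rail. This point: on the turning axis, on top of the foot, 18 mm above the counter; x points away from the robot's side, z up.
- grip_mid (a point): Upright round black turning grip on top of the rack, 32 mm across, 65 mm tall, its foot 12 mm above the upper bins' rims. Point on the axis, 236 mm above the counter, about half-way up the grip. It marks the column's MIDDLE setting: the column was clamped by hand up to 16 mm lower or higher, which is not measured, so the real grip, rails and hung bins stand up to 16 mm lower or higher.
- rail_home (a point): Where the middle of the free rail's top edge is when it faces the front: 45 mm from the axis, 185 mm up; also for the column's middle setting, so the real edge is anywhere within 16 mm below or above. The rail: upright aluminium strip 60 mm long, 3 mm thick, 48 mm tall, rounded top, square to the line from the axis. Behind it is free space, 24 mm deep, to 25 mm below the edge.
- rack (a joint): Turning angle of the rack, rad, growing anticlockwise from above. At 0 the free upper rail squarely faces the front of the counter, the robot's side (it lies at -x of the axis); at 1.57 it faces the robot's right (-y). Drag about 0.12 N m, no detent: it stays where left, and a push of some newtons beside the axis turns it.
- bin_center (a point): Small loose black bin on the counter: 95 mm deep, 66 wide, 55 tall, walls 3 mm, 0.13 to 0.26 kg with the glass tubes fast in it. Point in its middle, half-way up (27.5 mm above its underside). x points from the low open front (27 mm high) to the high back, z up. The side walls are full height from 15 mm in front of this point to the back and can be gripped across from above.
- bin_lip (a point): Hanging lip behind the bin's back wall, axes as the bin's: a web with a flange going down, leaving a 5.4 mm wide slot open below. Point mid-slot at its top, 52 mm above the bin's underside, 50.2 mm behind its middle. Flange 60 mm wide, ends 13 mm below this point, flared at its foot; nothing sticks out beyond 60 mm behind the middle. Hung home, this point is on the rail's edge.
- wide_bin: Larger black bin with packets, 150 x 105 x 75 mm, loose; bystander. Origin at the middle of its underside.
- spray: White spray bottle with a yellow and red head, 74 mm across, 212 mm tall; bystander. Origin at the middle of its underside.
- tray: Low stainless tray, 200 x 140 x 22 mm, loose; bystander. Origin at the middle of its underside.
- carton: Cardboard carton, 75 x 130 x 70 mm; bystander. Origin at the middle of its underside.
There are look-alikes about, which are no part of the job. What is shaped like the part that bears bin_center but pink is not meant.

How it is judged:
By the outcome, as a careful person would: the job done as asked, in the order asked, and still so for the second after the job is handed in, with the robot touching nothing.
It also fails if it takes over 72 s, if anything falls off the work surface, if the arm or the gripper's body presses on something with over 40 N, if the wrist force passes 120 N, or if a joint passes its speed limit or range.

## Working session

There is one attempt and no reset: what is moved stays moved. The work goes in short steps, Python scripts to look and compute and a tool call to move; the robot and the scene stay as the last step left them, time stands still between calls to the robot, and variables do not carry over. Pictures are saved under pics/ and viewed, about 8 in all and at most 12, crops included, and the job is handed in when it is done.

Besides the shell and the picture viewer there is one more tool, called in YAML: its name, and indented under it one key for each argument. step_arm: Moves the arm, as the interface text tells. Its arguments: {"type":"object","properties":{"increments":{"type":"array"},"newtons":{"type":"number"}},"required":["increments"]}

```bash
mkdir -p pics
cat > h.py <<'E'
from rig import env
import numpy as np, cv2
def cam(n):
    im=env.get_image(n); return im
def proj(im,P):
    p,_=cv2.projectPoints(np.float64(P).reshape(-1,3),np.float64(im['rvec']),np.float64(im['tvec']),np.float64(im['camera_matrix']),None); return p.reshape(-1,2)
def ray(im,uv,z):
    R=cv2.Rodrigues(np.float64(im['rvec']))[0]; t=np.float64(im['tvec']).ravel()
    c=-R.T@t; d=R.T@np.linalg.inv(im['camera_matrix'])@np.array([uv[0],uv[1],1.]); return c+d*(z-c[2])/d[2]
def save(im,f,crop=None,s=1):
    c=im['color']
    if crop: c=c[crop[1]:crop[3],crop[0]:crop[2]]
    cv2.imwrite('pics/'+f,cv2.resize(c,None,fx=s,fy=s,interpolation=cv2.INTER_CUBIC))
E
python3 - <<'E'
from h import *
import pickle
ims={n:cam(n) for n in('scene','top')}
pickle.dump(ims,open('ims.pkl','wb'))
for n in ims: save(ims[n],n+'0.png',s=1.5); im=ims[n]; R=cv2.Rodrigues(np.float64(im['rvec']))[0]; print(n,-R.T@np.ravel(im['tvec']),im['camera_matrix'][0])
o=env.observe(); print(o)
E
```

```text
scene [1.2354436  0.85236984 0.99421453] [406.37099665   0.         251.83460321]
top [0.20007342 0.02716453 1.36306374] [371.67182673   0.         257.8694048 ]
{'time_s': 0.1, 'q': array([ 6.27777601e+01,  2.18365333e+01,  7.43779099e+01, -4.17916894e-05,
        8.38569922e+01, -1.23342971e+01]), 'qvel': array([ 0.01259964, -0.15214943, -0.11987894,  0.05379249,  0.03210221,
       -0.063358  ]), 'joint_efforts': array([ 4.43182653e-03, -4.49214292e+01, -2.31657797e+01, -1.18879589e-04,
        3.63507468e-03, -6.79776440e-05]), 'position': array([0.14128203, 0.53150522, 0.40419369]), 'tool_rot': array([[ 2.56929003e-01,  9.66430113e-01, -5.69687242e-04],
       [ 9.66429513e-01, -2.56929497e-01, -1.10901930e-03],
       [-1.21815911e-03, -2.65623340e-04, -9.99999223e-01]]), 'ft_force': array([0.02700564, 0.1950685 , 0.18038083]), 'wrist_torque': array([ 0.02562372,  0.02566993, -0.00201479]), 'grip_width': 0.08532078759274819}
```

View pics/scene0.png

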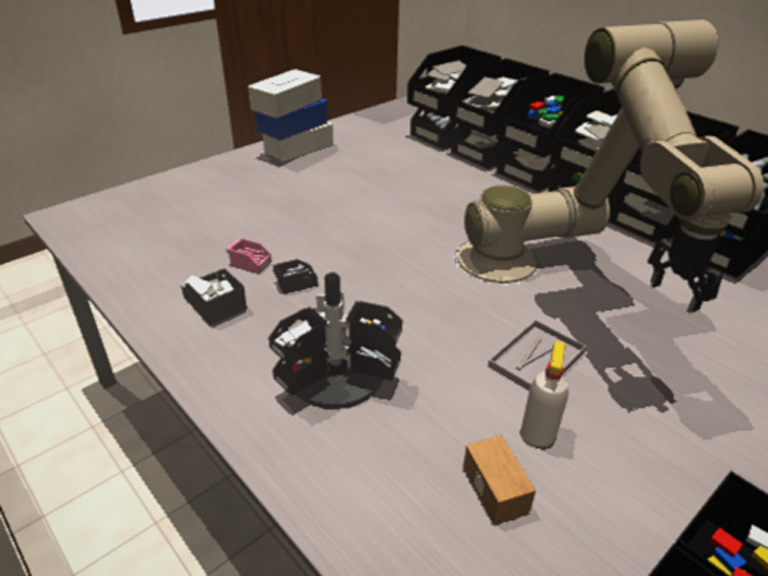

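View pics/top0.png

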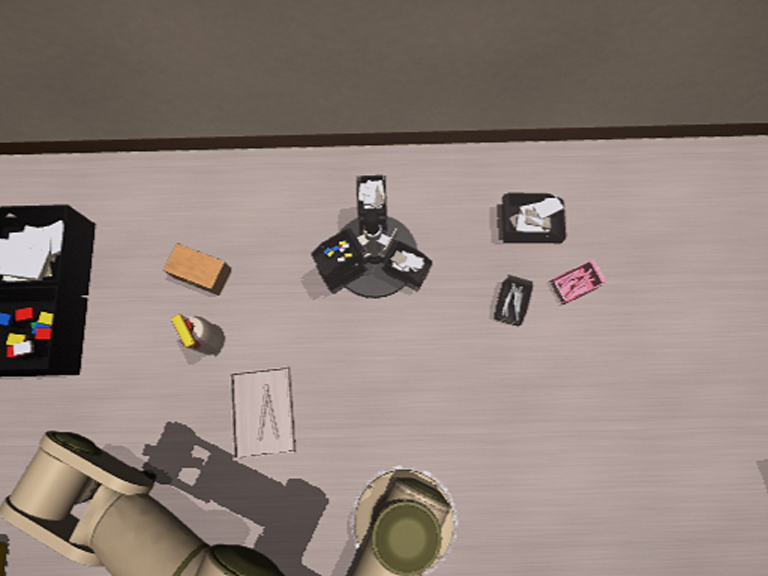

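Scene: rack at about (335,340), small black bin at (295,275), with a pink look-alike at (248,255). Top (robot at the bottom): rack (375,255), small black bin (512,300), pink (578,282), wide bin (533,217). The small black bin at (512,300) fits the description. I'll confirm it in one enlarged crop, which also shows the rack.

Run:
```python
from h import *
import pickle
ims=pickle.load(open('ims.pkl','rb'))
t,s=ims['top'],ims['scene']
a=cv2.resize(t['color'][105:225,200:360],None,fx=5,fy=5,interpolation=cv2.INTER_CUBIC)
b=cv2.resize(s['color'][165:285,115:275],None,fx=5,fy=5,interpolation=cv2.INTER_CUBIC)
cv2.imwrite('pics/a.png',a);cv2.imwrite('pics/b.png',b)
```

```text
(no output)
```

View pics/a.png

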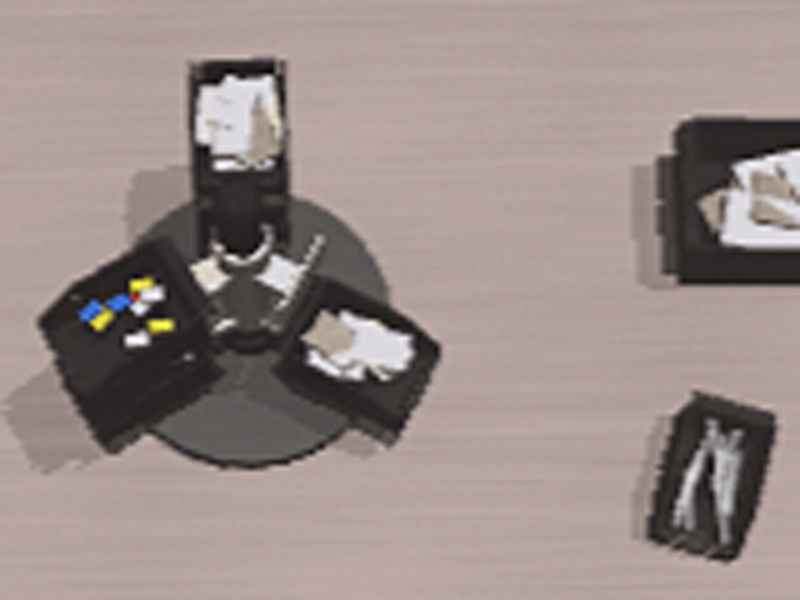

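View pics/b.png

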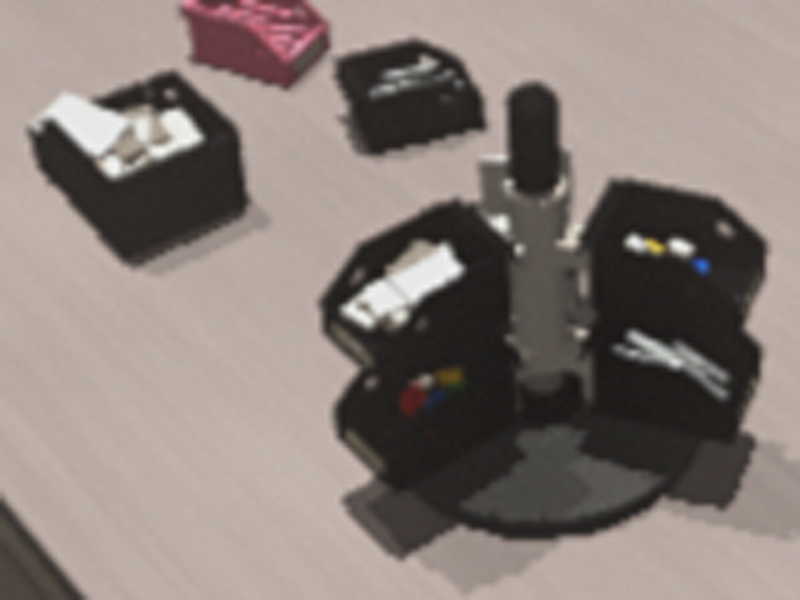

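The crops confirm that the loose bin is the small black one at top crop (712,478). The bare rail is at about (300,270) in the top crop, facing right and towards the robot, with a lower bin beneath it, so the angle is about +60°. Next I fit the models to the silhouettes.

```bash
cat > fit.py <<'E'
from h import *
import pickle
from scipy.optimize import minimize
PROF=np.array([[-47.5,0],[47.5,0],[47.5,39],[58,39],[58,55],[-15,55],[-47.5,27]])/1000
def binpts(x,y,z,yaw):
    c,s=np.cos(yaw),np.sin(yaw); P=[]
    for a,h in PROF:
        for w in(-.033,.033): P.append([x+c*a-s*w,y+s*a+c*w,z+h])
    return P
def hullmask(im,P,S=4):
    m=np.zeros((384*S,512*S),np.uint8)
    h=cv2.convexHull(np.float32(proj(im,P)*S)).astype(np.int32)
    cv2.fillConvexPoly(m,h,1); return cv2.resize(m.astype(np.float32),(512,384),interpolation=cv2.INTER_AREA)
def dark(im,th=62):
    g=im['color'].max(2); m=(g<th).astype(np.uint8); return cv2.morphologyEx(m,cv2.MORPH_CLOSE,np.ones((7,7),np.uint8))
E
cat > run.py <<'E'
from fit import *
ims=pickle.load(open('ims.pkl','rb')); t,s=ims['top'],ims['scene']
M={n:dark(ims[n]) for n in ims}
# loose bin component
def comp(m,uv):
    n,l=cv2.connectedComponents(m); return (l==l[uv[1],uv[0]]).astype(np.float32)
ct=comp(M['top'],(342,200)); cs=comp(M['scene'],(196,188))
print('areas',ct.sum(),cs.sum())
c0=ray(t,(342,200),.03); print('c0',c0)
def iou(p):
    r=0
    for im,c in((t,ct),(s,cs)):
        h=hullmask(im,binpts(p[0],p[1],0,p[2])); r+=np.minimum(h,c).sum()/np.maximum(h,c).sum()
    return -r/2
for y0 in np.deg2rad([-17,163]):
    r=minimize(iou,[c0[0],c0[1],y0],method='Nelder-Mead',options=dict(initial_simplex=[[c0[0],c0[1],y0],[c0[0]+.015,c0[1],y0],[c0[0],c0[1]+.015,y0],[c0[0],c0[1],y0+.25]]))
    print('bin',r.x,np.rad2deg(r.x[2]),r.fun)
print('foot',ray(t,(247.6,168),.018))
E
python3 run.py
```

```text
areas 572.0 667.0
c0 [ 0.5050523  -0.28248823  0.03      ]
bin [ 0.49821631 -0.28050335 -0.3067567 ] -17.575864149293043 -0.7300198078155518
bin [ 0.5047034  -0.2829842   2.77719616] 159.1216186738205 -0.7027903199195862
foot [0.6420396  0.06274352 0.018     ]
```

```bash
cat > rack.py <<'E'
from fit import *
ims=pickle.load(open('ims.pkl','rb')); t,s=ims['top'],ims['scene']
for n,im,uv in(('foot',t,(248,192)),('shadow',t,(208,194)),('table',t,(300,150)),('bin',t,(230,180)),('sfoot',s,(225,263)),('sshadow',s,(190,270)),('tshadow',t,(226,142)),('loose side',s,(200,192)),('footsh',t,(262,190))): print(n,im['color'][uv[1],uv[0]])
def cyl(x,y,z0,z1,r): 
    a=np.linspace(0,2*np.pi,40); return [[x+r*np.cos(q),y+r*np.sin(q),z] for q in a for z in(z0,z1)]
def rackmask(im,p,up=(60,180),low=True):
    x,y,th,h,zl=p; m=hullmask(im,cyl(x,y,0,.018,.11))
    m=np.maximum(m,hullmask(im,cyl(x,y,.2+h,.265+h,.016))); m=np.maximum(m,hullmask(im,cyl(x,y,.02,.2+h,.018)))
    for k in range(3):
        az=np.pi+th+k*2*np.pi/3; c,sn=np.cos(az),np.sin(az)
        for z in ([zl+h] if k==0 else [zl+h,.133+h]): m=np.maximum(m,hullmask(im,binpts(x+.0952*c,y+.0952*sn,z,az+np.pi)))
    return m
def roi(im,box,th):
    m=dark(im,th); r=np.zeros_like(m); r[box[1]:box[3],box[0]:box[2]]=1; n,l=cv2.connectedComponents(m*r); k=np.argmax(np.bincount(l.ravel())[1:])+1; return (l==k).astype(np.float32)
if __name__=='__main__':
    TH=100
    mt=roi(t,(200,110,300,205),TH); ms=roi(s,(170,175,275,275),TH); ct=roi(t,(322,178,358,222),75); cs=roi(s,(182,168,214,198),75)
    print(mt.sum(),ms.sum(),ct.sum(),cs.sum())
    def f(p): return -sum(np.minimum(h,c).sum()/np.maximum(h,c).sum() for im,c in((t,mt),(s,ms)) for h in [rackmask(im,p)])/2
    p0=np.array([.642,.0627,1.047,0,.06]); S=[p0]+[p0+d for d in np.diag([.01,.01,.15,.012,.015])]
    r=minimize(f,p0,method='Nelder-Mead',options=dict(initial_simplex=S,maxiter=300)); print('rack',r.x.round(4),np.rad2deg(r.x[2]),r.fun); rp=r.x
    def g(p): return -sum(np.minimum(h,c).sum()/np.maximum(h,c).sum() for im,c in((t,ct),(s,cs)) for h in [hullmask(im,binpts(p[0],p[1],0,p[2]))])/2
    bs=[]
    for y0 in np.deg2rad([-17,163]):
        b0=np.array([.503,-.282,y0]); r=minimize(g,b0,method='Nelder-Mead',options=dict(initial_simplex=[b0]+[b0+d for d in np.diag([.015,.015,.25])])); print('bin',r.x.round(4),np.rad2deg(r.x[2]),r.fun); bs.append(r.x)
    b=bs[0]
    out=[]
    for im,mb,rm,bx in((t,ct,mt,(195,105,365,230)),(s,cs,ms,(170,160,290,285))):
        o=cv2.resize(im['color'],None,fx=4,fy=4,interpolation=cv2.INTER_CUBIC); o=cv2.convertScaleAbs(o,alpha=1.3,beta=25)
        for m,col in((rackmask(im,rp),(0,255,0)),(hullmask(im,binpts(*b[:2],0,b[2])),(0,255,0)),(rm,(0,0,255)),(mb,(0,0,255))):
            c,_=cv2.findContours((cv2.resize(m,None,fx=4,fy=4)>.5).astype(np.uint8),cv2.RETR_EXTERNAL,cv2.CHAIN_APPROX_NONE); cv2.drawContours(o,c,-1,col,1)
        out.append(o[bx[1]*4:bx[3]*4,bx[0]*4:bx[2]*4])
    H=500; out=[cv2.resize(o,(o.shape[1]*H//o.shape[0]*0+w,H)) for o,w in zip(out,(440,360))] if 0 else [cv2.copyMakeBorder(o,0,500-o.shape[0],0,0,0) for o in out]
    o=np.hstack(out); o=cv2.resize(o,None,fx=800/o.shape[1],fy=800/o.shape[1]); cv2.imwrite('pics/ov.png',o)
E
python3 rack.py
```

```text
foot [89 90 94]
shadow [135 139 155]
table [158 164 181]
bin [36 37 42]
sfoot [67 70 71]
sshadow [79 82 90]
tshadow [143 148 164]
loose side [34 35 38]
footsh [77 78 83]
3172.0 5975.0 592.0 484.0
rack [0.6371 0.0554 1.042  0.0036 0.0458] 59.70273791433905 -0.8113073110580444
bin [ 0.5004 -0.2818 -0.3176] -18.1958870651752 -0.8566877841949463
bin [ 0.5068 -0.2844  2.7641] 158.37137084273797 -0.7988641262054443
```

View pics/ov.png

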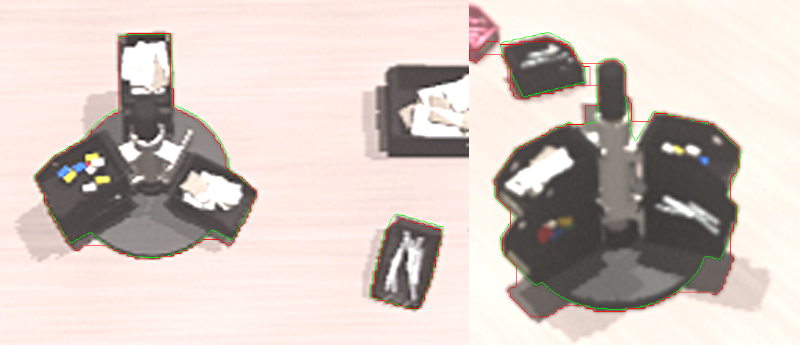

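The overlay matches in both views: rack axis ≈ (0.637, 0.055), angle ≈ 59.7°, column about +4 mm, and bin at (0.500, −0.282) with its back at yaw −18°. I'll raise and pre-turn the wrist, then go above the grip.

step_arm:
  increments:
    - {"z": -1.2,"wz": -0.15}
    - {"z": -1.2,"wz": -0.15}
    - {"z": -1.2,"wz": -0.15}
    - {"z": -1.2,"wz": -0.15}
    - {"z": -1.2,"wz": -0.15}
    - {"z": -1.2,"wz": -0.15}
    - {"z": -1.2,"wz": -0.15}

```text
invalid input at $.increments[0]: expected keys x, y, z, wx, wy, wz, gripper
```

step_arm:
  increments:
    - {"x": -4}
    - {"x": -4}
    - {"x": -4}
    - {"x": -4}
    - {"x": -4}
    - {"x": -4}
    - {"x": -4}
    - {"x": -4}
    - {"x": -4}
    - {"x": -4}
    - {"x": -4}
    - {"x": -4}
    - {"x": -4}
    - {"x": -4}
    - {"x": -4}
    - {"x": -4}
    - {"x": -3}
    - {"x": -1.8,"y": 0.9}
    - {}

```text
invalid input at $.increments[0]: expected keys x, y, z, wx, wy, wz, gripper
```

Run:
```python
from h import *
o=env.observe(); print(o['position'],o['tool_rot'].round(3),o['q'],o['time_s'],o['ft_force'])
w=cam('wrist')
import pickle; pickle.dump(w,open('w1.pkl','wb'))
for z in(.2,.269): print(z,proj(w,[[.637,.0554,z]]))
c=w['color'].copy()
for h in(-.012,.004,.016):
    a=np.linspace(0,6.28,60); 
    for p in proj(w,[[.637+.016*np.cos(q),.0554+.016*np.sin(q),.265+h] for q in a]).astype(int): cv2.circle(c,tuple(map(int,p)),0,(0,255,0))
cv2.imwrite('pics/w1.png',cv2.resize(c,None,fx=1.5,fy=1.5))
```

```text
[0.14128203 0.53150522 0.40419369] [[ 0.257  0.966 -0.001]
 [ 0.966 -0.257 -0.001]
 [-0.001 -0.    -1.   ]] [ 6.27777601e+01  2.18365333e+01  7.43779099e+01 -4.17916894e-05
  8.38569922e+01 -1.23342971e+01] 0.1 [0.02700564 0.1950685  0.18038083]
0.2 [[-24.30362844 707.10475832]]
0.269 [[-85.33720798 838.29576222]]
```

View pics/w1.png

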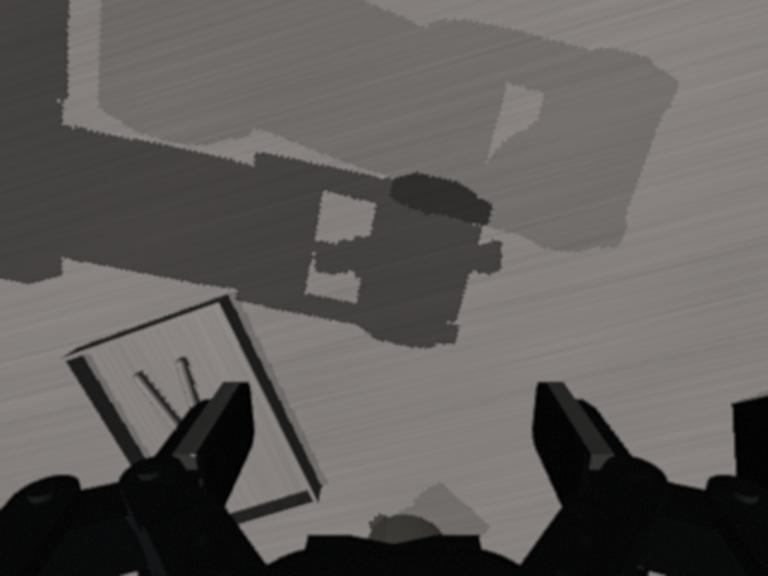

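The calls were refused because every key is required, so nothing moved. The picture only shows the tray and the arm's shadow. I'll repeat with full rows.

step_arm:
  increments:
    - {"x": 0,"y": 0,"z": -1.2,"wx": 0,"wy": 0,"wz": -0.15,"gripper": 8.5}
    - {"x": 0,"y": 0,"z": -1.2,"wx": 0,"wy": 0,"wz": -0.15,"gripper": 8.5}
    - {"x": 0,"y": 0,"z": -1.2,"wx": 0,"wy": 0,"wz": -0.15,"gripper": 8.5}
    - {"x": 0,"y": 0,"z": -1.2,"wx": 0,"wy": 0,"wz": -0.15,"gripper": 8.5}
    - {"x": 0,"y": 0,"z": -1.2,"wx": 0,"wy": 0,"wz": -0.15,"gripper": 8.5}
    - {"x": 0,"y": 0,"z": -1.2,"wx": 0,"wy": 0,"wz": -0.15,"gripper": 8.5}
    - {"x": 0,"y": 0,"z": -1.2,"wx": 0,"wy": 0,"wz": -0.15,"gripper": 8.5}

```text
time_s: 0.85
position: [0.1413, 0.5315, 0.489]
tool_rot: [[-0.715, 0.699, -0.0], [0.699, 0.715, -0.001], [-0.0, -0.001, -1.0]]
ft_force: [0.4, -0.2, 0.0]
grip_width: 0.0852
```

step_arm:
  increments:
    - {"x": -4,"y": 0,"z": 0,"wx": 0,"wy": 0,"wz": 0,"gripper": 8.5}
    - {"x": -4,"y": 0,"z": 0,"wx": 0,"wy": 0,"wz": 0,"gripper": 8.5}
    - {"x": -4,"y": 0,"z": 0,"wx": 0,"wy": 0,"wz": 0,"gripper": 8.5}
    - {"x": -4,"y": 0,"z": 0,"wx": 0,"wy": 0,"wz": 0,"gripper": 8.5}
    - {"x": -4,"y": 0,"z": 0,"wx": 0,"wy": 0,"wz": 0,"gripper": 8.5}
    - {"x": -4,"y": 0,"z": 0,"wx": 0,"wy": 0,"wz": 0,"gripper": 8.5}
    - {"x": -4,"y": 0,"z": 0,"wx": 0,"wy": 0,"wz": 0,"gripper": 8.5}
    - {"x": -4,"y": 0,"z": 0,"wx": 0,"wy": 0,"wz": 0,"gripper": 8.5}
    - {"x": -4,"y": 0,"z": 0,"wx": 0,"wy": 0,"wz": 0,"gripper": 8.5}
    - {"x": -4,"y": 0,"z": 0,"wx": 0,"wy": 0,"wz": 0,"gripper": 8.5}
    - {"x": -4,"y": 0,"z": 0,"wx": 0,"wy": 0,"wz": 0,"gripper": 8.5}
    - {"x": -4,"y": 0,"z": 0,"wx": 0,"wy": 0,"wz": 0,"gripper": 8.5}
    - {"x": -4,"y": 0,"z": 0,"wx": 0,"wy": 0,"wz": 0,"gripper": 8.5}
    - {"x": -4,"y": 0,"z": 0,"wx": 0,"wy": 0,"wz": 0,"gripper": 8.5}
    - {"x": -4,"y": 0,"z": 0,"wx": 0,"wy": 0,"wz": 0,"gripper": 8.5}
    - {"x": -4,"y": 0,"z": 0,"wx": 0,"wy": 0,"wz": 0,"gripper": 8.5}
    - {"x": -3,"y": 0.4,"z": 0,"wx": 0,"wy": 0,"wz": 0,"gripper": 8.5}
    - {"x": -1.8,"y": 0.5,"z": 0,"wx": 0,"wy": 0,"wz": 0,"gripper": 8.5}
    - {"x": 0,"y": 0,"z": 0,"wx": 0,"wy": 0,"wz": 0,"gripper": 8.5}

```text
time_s: 2.75
position: [0.6381, 0.0522, 0.487]
tool_rot: [[-0.709, 0.705, -0.002], [0.705, 0.709, 0.0], [0.001, -0.001, -1.0]]
ft_force: [0.7, 0.8, -0.5]
grip_width: 0.0849
```

Run:
```python
from h import *
o=env.observe(); print(o['position'],o['tool_rot'].round(3),o['q'],o['time_s'],o['ft_force'])
w=cam('wrist')
import pickle; pickle.dump(w,open('w1.pkl','wb'))
c=w['color'].copy()
for h in(-.012,.004,.016):
    a=np.linspace(0,6.28,60); 
    for p in proj(w,[[.637+.016*np.cos(q),.0554+.016*np.sin(q),.265+h] for q in a]).astype(int): cv2.circle(c,tuple(map(int,p)),0,(0,255,0))
cv2.imwrite('pics/w1.png',cv2.convertScaleAbs(cv2.resize(c,None,fx=1.5,fy=1.5),alpha=1.5,beta=20))
```

```text
[0.63807177 0.05218777 0.48701822] [[-0.709  0.705 -0.002]
 [ 0.705  0.709  0.   ]
 [ 0.001 -0.001 -1.   ]] [-5.89873533e+00  2.95430840e+01  4.82113322e+01 -9.45051530e-03
  1.02359507e+02 -1.41054032e+02] 2.75 [ 0.71807845  0.82436095 -0.51635106]
```

View pics/w1.png

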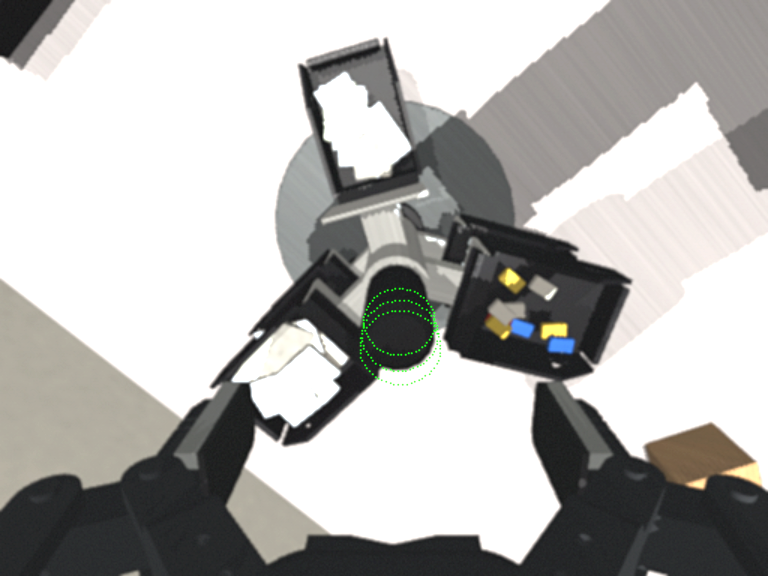

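The wrist view shows the grip top at about (399,332), matching the middle circle (+4 mm column), and the bare rail at (322,217)–(428,190). I'll correct by 3 mm, descend and close on the grip.

step_arm:
  increments:
    - {"x": 0.3,"y": 0.15,"z": 1.5,"wx": 0,"wy": 0,"wz": 0,"gripper": 8.5}
    - {"x": 0,"y": 0,"z": 2,"wx": 0,"wy": 0,"wz": 0,"gripper": 8.5}
    - {"x": 0,"y": 0,"z": 2,"wx": 0,"wy": 0,"wz": 0,"gripper": 8.5}
    - {"x": 0,"y": 0,"z": 2,"wx": 0,"wy": 0,"wz": 0,"gripper": 8.5}
    - {"x": 0,"y": 0,"z": 1.3,"wx": 0,"wy": 0,"wz": 0,"gripper": 8.5}
    - {"x": 0,"y": 0,"z": 0,"wx": 0,"wy": 0,"wz": 0,"gripper": 5}
    - {"x": 0,"y": 0,"z": 0,"wx": 0,"wy": 0,"wz": 0,"gripper": 4}
    - {"x": 0,"y": 0,"z": 0,"wx": 0,"wy": 0,"wz": 0,"gripper": 2.5}
    - {"x": 0,"y": 0,"z": 0,"wx": 0,"wy": 0,"wz": 0,"gripper": 2.5}
    - {"x": 0,"y": 0,"z": 0,"wx": 0,"wy": 0,"wz": 0,"gripper": 2.5}
    - {"x": 0,"y": 0,"z": 0,"wx": 0,"wy": 0,"wz": 0,"gripper": 2.5}
    - {"x": 0,"y": 0,"z": 0,"wx": 0,"wy": 0,"wz": 0,"gripper": 2.5}
  newtons: 40

```text
time_s: 4.0
position: [0.6364, 0.0554, 0.4028]
tool_rot: [[-0.709, 0.705, 0.009], [0.705, 0.709, -0.003], [-0.008, 0.004, -1.0]]
ft_force: [11.3, -8.7, 1.9]
grip_width: 0.0309
```

step_arm:
  increments:
    - {"x": -0.1,"y": 0,"z": 0,"wx": 0,"wy": 0,"wz": 0.03,"gripper": 2.5}
    - {"x": 0,"y": 0,"z": 0,"wx": 0,"wy": 0,"wz": 0.05,"gripper": 2.5}
    - {"x": 0,"y": 0,"z": 0,"wx": 0,"wy": 0,"wz": 0.06,"gripper": 2.5}
    - {"x": 0,"y": 0,"z": 0,"wx": 0,"wy": 0,"wz": 0.06,"gripper": 2.5}
    - {"x": 0,"y": 0,"z": 0,"wx": 0,"wy": 0,"wz": 0.06,"gripper": 2.5}
    - {"x": 0,"y": 0,"z": 0,"wx": 0,"wy": 0,"wz": 0.06,"gripper": 2.5}
    - {"x": 0,"y": 0,"z": 0,"wx": 0,"wy": 0,"wz": 0.06,"gripper": 2.5}
    - {"x": 0,"y": 0,"z": 0,"wx": 0,"wy": 0,"wz": 0.06,"gripper": 2.5}
    - {"x": 0,"y": 0,"z": 0,"wx": 0,"wy": 0,"wz": 0.06,"gripper": 2.5}
    - {"x": 0,"y": 0,"z": 0,"wx": 0,"wy": 0,"wz": 0.06,"gripper": 2.5}
    - {"x": 0,"y": 0,"z": 0,"wx": 0,"wy": 0,"wz": 0.06,"gripper": 2.5}
    - {"x": 0,"y": 0,"z": 0,"wx": 0,"wy": 0,"wz": 0.06,"gripper": 2.5}
    - {"x": 0,"y": 0,"z": 0,"wx": 0,"wy": 0,"wz": 0.06,"gripper": 2.5}
    - {"x": 0,"y": 0,"z": 0,"wx": 0,"wy": 0,"wz": 0.06,"gripper": 2.5}
    - {"x": 0,"y": 0,"z": 0,"wx": 0,"wy": 0,"wz": 0.06,"gripper": 2.5}
    - {"x": 0,"y": 0,"z": 0,"wx": 0,"wy": 0,"wz": 0.06,"gripper": 2.5}
    - {"x": 0,"y": 0,"z": 0,"wx": 0,"wy": 0,"wz": 0.06,"gripper": 2.5}
    - {"x": 0,"y": 0,"z": 0,"wx": 0,"wy": 0,"wz": 0.05,"gripper": 2.5}
    - {"x": 0,"y": 0,"z": 0,"wx": 0,"wy": 0,"wz": 0.01,"gripper": 2.5}
    - {"x": 0,"y": 0,"z": 0,"wx": 0,"wy": 0,"wz": 0,"gripper": 2.5}

```text
time_s: 6.0
position: [0.6369, 0.0547, 0.4028]
tool_rot: [[0.249, 0.968, 0.008], [0.968, -0.249, -0.004], [-0.002, 0.008, -1.0]]
ft_force: [8.0, -9.5, 2.7]
grip_width: 0.0309
```

Run:
```python
from h import *
import pickle
o=env.observe(); x=o['tool_rot'][:,0]; print(o['position'],np.rad2deg(np.arctan2(x[1],x[0])),o['ft_force'],o['wrist_torque'],o['grip_width'])
w=cam('wrist'); pickle.dump(w,open('w2.pkl','wb'))
cv2.imwrite('pics/w2.png',cv2.convertScaleAbs(cv2.resize(w['color'],None,fx=1.5,fy=1.5),alpha=1.5,beta=20))
```

```text
[0.63686846 0.0546588  0.40279666] 75.55901276212016 [ 7.97587553 -9.50599824  2.72628931] [-1.54038887 -0.99950736  0.039122  ] 0.030910262813722975
```

View pics/w2.png

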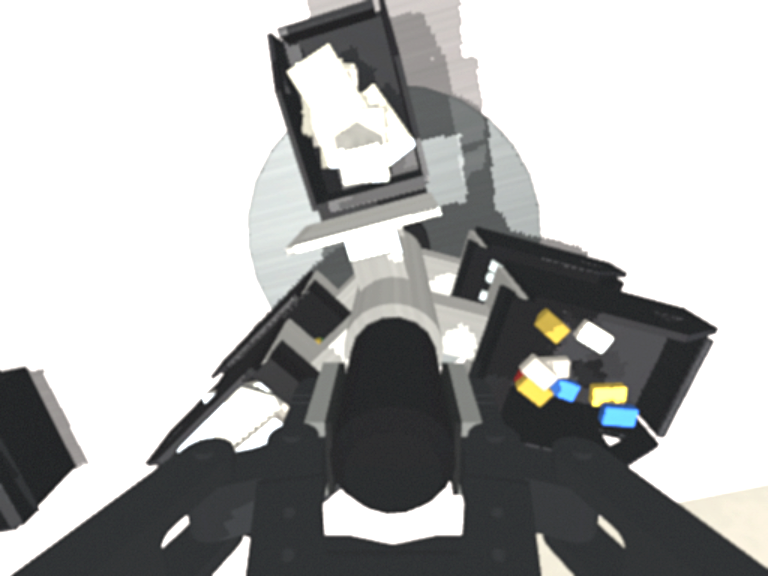

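The rack turned with the grip. The rail's top edge now runs (289,248)–(441,211) in this view. I'll measure its direction.

Run:
```python
from h import *
import pickle
w=pickle.load(open('w2.pkl','rb'))
for h in(0,.004,.008):
    a,b=[ray(w,(u/1.5,v/1.5),.185+h) for u,v in((289,248),(441,211))]
    d=a-b; print(h,a,b,np.linalg.norm(d),np.rad2deg(np.arctan2(-d[0],d[1])), (a+b)/2)
# precise: bright line subpixel per column
g=w['color'].max(2).astype(float)
pts=[]
for u in range(196,292,4):
    u0=u; vpred=(248+(u*1.5-289)*(211-248)/(441-289))/1.5
    col=g[int(vpred)-9:int(vpred)+10,u0]; k=np.argmax(np.diff(col)); pts.append((u0,int(vpred)-9+k+.5))
pts=np.array(pts); print(pts[:,1])
ok=np.ones(len(pts),bool)
for _ in range(4):
    c=np.polyfit(pts[ok,0],pts[ok,1],1); ok=abs(np.polyval(c,pts[:,0])-pts[:,1])<1
a,b=[ray(w,(u,np.polyval(c,u)),.189) for u in(196,290)]; d=a-b; print(ok.sum(),np.rad2deg(np.arctan2(-d[0],d[1])),a,b)
```

```text
0 [0.59325279 0.02314934 0.185     ] [0.59404786 0.08444156 0.185     ] 0.06129736905747435 179.256810709587 [0.59365033 0.05379545 0.185     ]
0.004 [0.59257303 0.0242413  0.189     ] [0.59335108 0.0842212  0.189     ] 0.059984947887543126 179.25681070958694 [0.59296206 0.05423125 0.189     ]
0.008 [0.59189327 0.02533326 0.193     ] [0.5926543  0.08400085 0.193     ] 0.0586725267176119 179.25681070958706 [0.59227379 0.05466706 0.193     ]
[163.5 162.5 161.5 160.5 158.5 157.5 156.5 155.5 154.5 153.5 152.5 151.5
 150.5 149.5 148.5 147.5 146.5 145.5 144.5 143.5 142.5 141.5 141.5 140.5]
24 179.794011634874 [0.59170413 0.02655691 0.189     ] [0.59190431 0.08223582 0.189     ]
```

The rail measures 60.0 mm long, 45 mm from the axis, at z ≈ 0.189, and it is square to within 0.7°. I'll release, rise and go over the loose bin.

step_arm:
  increments:
    - {"x": 0,"y": 0,"z": 0,"wx": 0,"wy": 0,"wz": 0,"gripper": 8.5}
    - {"x": 0,"y": 0,"z": 0,"wx": 0,"wy": 0,"wz": 0,"gripper": 8.5}
    - {"x": 0,"y": 0,"z": 0,"wx": 0,"wy": 0,"wz": 0,"gripper": 8.5}
    - {"x": 0,"y": 0,"z": 0,"wx": 0,"wy": 0,"wz": 0,"gripper": 8.5}
    - {"x": 0,"y": 0,"z": -2,"wx": 0,"wy": 0,"wz": 0,"gripper": 8.5}
    - {"x": 0,"y": 0,"z": -3,"wx": 0,"wy": 0,"wz": 0,"gripper": 8.5}
    - {"x": 0,"y": 0,"z": -3,"wx": 0,"wy": 0,"wz": 0.062,"gripper": 8.5}

```text
time_s: 6.75
position: [0.636, 0.0564, 0.4816]
tool_rot: [[0.307, 0.952, -0.001], [0.952, -0.307, 0.0], [-0.0, -0.001, -1.0]]
ft_force: [0.8, 0.7, 0.4]
grip_width: 0.0853
```

step_arm:
  increments:
    - {"x": -2,"y": -0.1,"z": 0,"wx": 0,"wy": 0,"wz": 0,"gripper": 8.5}
    - {"x": -4,"y": -0.2,"z": 0,"wx": 0,"wy": 0,"wz": 0,"gripper": 8.5}
    - {"x": -4,"y": -0.2,"z": 0,"wx": 0,"wy": 0,"wz": 0,"gripper": 8.5}
    - {"x": -4,"y": -0.2,"z": 0,"wx": 0,"wy": 0,"wz": 0,"gripper": 8.5}
    - {"x": -4,"y": -0.2,"z": 0,"wx": 0,"wy": 0,"wz": 0,"gripper": 8.5}
    - {"x": -4,"y": -0.2,"z": 0,"wx": 0,"wy": 0,"wz": 0,"gripper": 8.5}
    - {"x": -4,"y": -0.2,"z": 1,"wx": 0,"wy": 0,"wz": 0,"gripper": 8.5}
    - {"x": -4,"y": -0.2,"z": 2,"wx": 0,"wy": 0,"wz": 0,"gripper": 8.5}
    - {"x": -4,"y": -0.2,"z": 2,"wx": 0,"wy": 0,"wz": 0,"gripper": 8.5}
    - {"x": -2.2,"y": -0.1,"z": 2,"wx": 0,"wy": 0,"wz": 0,"gripper": 8.5}
    - {"x": 0,"y": 0,"z": 1,"wx": 0,"wy": 0,"wz": 0,"gripper": 8.5}
    - {"x": 0,"y": 0,"z": 0,"wx": 0,"wy": 0,"wz": 0,"gripper": 8.5}

```text
time_s: 7.95
position: [0.5079, -0.2826, 0.3995]
tool_rot: [[0.307, 0.952, -0.002], [0.952, -0.307, 0.002], [0.001, -0.003, -1.0]]
ft_force: [-0.6, 0.2, 0.2]
grip_width: 0.085
```

Run:
```python
from h import *
from fit import binpts
import pickle
o=env.observe(); x=o['tool_rot'][:,0]; print(o['position'],np.rad2deg(np.arctan2(x[1],x[0])),o['ft_force'])
w=cam('wrist'); pickle.dump(w,open('w3.pkl','wb'))
c=cv2.convertScaleAbs(cv2.resize(w['color'],None,fx=1.5,fy=1.5),alpha=1.6,beta=25)
P=np.array(binpts(.5004,-.2818,0,-.3176)); 
for side in(0,1):
    q=(proj(w,P[side::2])*1.5).astype(np.int32); cv2.polylines(c,[q.reshape(-1,1,2)],True,(0,255,0),1)
cv2.imwrite('pics/w3.png',c)
```

```text
[ 0.5079026  -0.28258934  0.39952496] 72.10595198661615 [-0.62959997  0.24004913  0.22709007]Traceback (most recent call last):
  File "<stdin>", line 9, in <module>
  File "h.py", line 6, in proj
    p,_=cv2.projectPoints(np.float64(P).reshape(-1,3),np.float64(im['rvec']),np.float64(im['tvec']),np.float64(im['camera_matrix']),None); return p.reshape(-1,2)
        ~~~~~~~~~~~~~~~~~^^^^^^^^^^^^^^^^^^^^^^^^^^^^^^^^^^^^^^^^^^^^^^^^^^^^^^^^^^^^^^^^^^^^^^^^^^^^^^^^^^^^^^^^^^^^^^^^^^^^^^^^^^^^^^^^
cv2.error: OpenCV(4.12.0) /io/opencv/modules/calib3d/src/calibration_base.cpp:1490: error: (-215:Assertion failed) npoints >= 0 && (depth == CV_32F || depth == CV_64F) in function 'projectPoints'
```

```bash
sed -i 's/np.float64(P).reshape(-1,3)/np.ascontiguousarray(P,dtype=float).reshape(-1,3)/' h.py
python3 - <<'E'
from h import *
from fit import binpts
import pickle
w=pickle.load(open('w3.pkl','rb'))
c=cv2.convertScaleAbs(cv2.resize(w['color'],None,fx=1.5,fy=1.5),alpha=1.6,beta=25)
P=np.array(binpts(.5004,-.2818,0,-.3176)); 
for side in(0,1):
    q=(proj(w,P[side::2])*1.5).astype(np.int32); cv2.polylines(c,[q.reshape(-1,1,2)],True,(0,255,0),1)
cv2.imwrite('pics/w3.png',c)
E
```

```text
(no output)
```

View pics/w3.png

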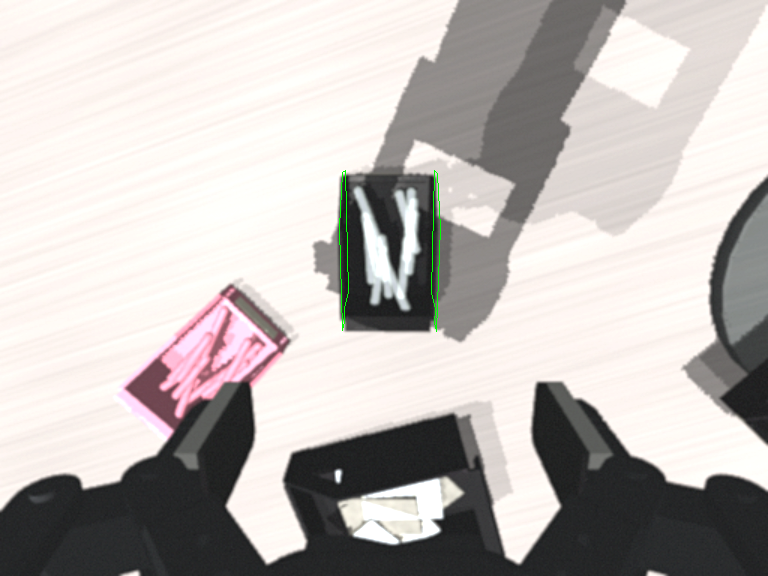

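The model outline sits on the bin, with the real bin about 2 mm further left in the image. Front is towards the robot, and the pink and wide bins are clear of the fingers. I'll correct by 3 mm, descend and grip.

step_arm:
  increments:
    - {"x": -0.3,"y": 0,"z": 2,"wx": 0,"wy": 0,"wz": 0,"gripper": 8.5}
    - {"x": 0,"y": 0,"z": 3,"wx": 0,"wy": 0,"wz": 0,"gripper": 8.5}
    - {"x": 0,"y": 0,"z": 3,"wx": 0,"wy": 0,"wz": 0,"gripper": 8.5}
    - {"x": 0,"y": 0,"z": 3,"wx": 0,"wy": 0,"wz": 0,"gripper": 8.5}
    - {"x": 0,"y": 0,"z": 3,"wx": 0,"wy": 0,"wz": 0,"gripper": 8.5}
    - {"x": 0,"y": 0,"z": 2,"wx": 0,"wy": 0,"wz": 0,"gripper": 8.5}
    - {"x": 0,"y": 0,"z": 2,"wx": 0,"wy": 0,"wz": 0,"gripper": 8.5}
    - {"x": 0,"y": 0,"z": 1.5,"wx": 0,"wy": 0,"wz": 0,"gripper": 8.5}
    - {"x": 0,"y": 0,"z": 1,"wx": 0,"wy": 0,"wz": 0,"gripper": 8.5}
    - {"x": 0,"y": 0,"z": 0.4,"wx": 0,"wy": 0,"wz": 0,"gripper": 8.5}
    - {"x": 0,"y": 0,"z": 0,"wx": 0,"wy": 0,"wz": 0,"gripper": 8.5}

```text
time_s: 9.1
position: [0.5074, -0.2853, 0.1921]
tool_rot: [[0.306, 0.952, 0.001], [0.952, -0.306, -0.0], [-0.0, 0.001, -1.0]]
ft_force: [0.3, 0.2, 0.3]
grip_width: 0.0849
```

step_arm:
  increments:
    - {"x": 0,"y": 0,"z": 0,"wx": 0,"wy": 0,"wz": 0,"gripper": 7.6}
    - {"x": 0,"y": 0,"z": 0,"wx": 0,"wy": 0,"wz": 0,"gripper": 7.2}
    - {"x": 0,"y": 0,"z": 0,"wx": 0,"wy": 0,"wz": 0,"gripper": 6.8}
    - {"x": 0,"y": 0,"z": 0,"wx": 0,"wy": 0,"wz": 0,"gripper": 6.4}
    - {"x": 0,"y": 0,"z": 0,"wx": 0,"wy": 0,"wz": 0,"gripper": 6}
    - {"x": 0,"y": 0,"z": 0,"wx": 0,"wy": 0,"wz": 0,"gripper": 6}
    - {"x": 0,"y": 0,"z": 0,"wx": 0,"wy": 0,"wz": 0,"gripper": 6}
    - {"x": 0,"y": 0,"z": 0,"wx": 0,"wy": 0,"wz": 0,"gripper": 6}
  newtons: 40

```text
time_s: 9.9
position: [0.5071, -0.2857, 0.1924]
tool_rot: [[0.307, 0.952, 0.001], [0.952, -0.307, -0.001], [-0.0, 0.001, -1.0]]
ft_force: [-1.3, 0.6, 6.6]
grip_width: 0.0656
```

The bin is held (opening 65.6 mm). I'll lift it, square the wrist and carry it across to hang level in front of the rail, then look again.

step_arm:
  increments:
    - {"x": 0,"y": 0,"z": -1,"wx": 0,"wy": 0,"wz": 0,"gripper": 6}
    - {"x": 0,"y": 0,"z": -2,"wx": 0,"wy": 0,"wz": 0,"gripper": 6}
    - {"x": 0,"y": 0,"z": -2,"wx": 0,"wy": 0,"wz": 0,"gripper": 6}
    - {"x": 0,"y": 0,"z": -2,"wx": 0,"wy": 0,"wz": 0,"gripper": 6}
    - {"x": 0,"y": 0,"z": -2,"wx": 0,"wy": 0,"wz": 0,"gripper": 6}
    - {"x": 0,"y": 0,"z": -2,"wx": 0,"wy": 0,"wz": 0,"gripper": 6}
    - {"x": 0,"y": 0,"z": -2,"wx": 0,"wy": 0,"wz": -0.06,"gripper": 6}
    - {"x": 0,"y": 0,"z": -2,"wx": 0,"wy": 0,"wz": -0.1,"gripper": 6}
    - {"x": 0,"y": 0,"z": -1.2,"wx": 0,"wy": 0,"wz": -0.1,"gripper": 6}
    - {"x": 0,"y": 0,"z": 0,"wx": 0,"wy": 0,"wz": -0.052,"gripper": 6}
    - {"x": 0,"y": 0,"z": 0,"wx": 0,"wy": 0,"wz": 0,"gripper": 6}

```text
time_s: 11.0
position: [0.5068, -0.2855, 0.3542]
tool_rot: [[-0.001, 1.0, 0.0], [1.0, 0.001, -0.0], [-0.0, 0.0, -1.0]]
ft_force: [-0.4, 0.1, -1.2]
grip_width: 0.0656
```

step_arm:
  increments:
    - {"x": 1,"y": 0,"z": 0,"wx": 0,"wy": 0,"wz": 0,"gripper": 6}
    - {"x": 2,"y": 0,"z": 0,"wx": 0,"wy": 0,"wz": 0,"gripper": 6}
    - {"x": 2.5,"y": 0,"z": 0,"wx": 0,"wy": 0,"wz": 0,"gripper": 6}
    - {"x": 2.5,"y": 0,"z": 0,"wx": 0,"wy": 0,"wz": 0,"gripper": 6}
    - {"x": 2.5,"y": 0,"z": 0,"wx": 0,"wy": 0,"wz": 0,"gripper": 6}
    - {"x": 2.5,"y": 0,"z": 0,"wx": 0,"wy": 0,"wz": 0,"gripper": 6}
    - {"x": 2.5,"y": 0,"z": 0,"wx": 0,"wy": 0,"wz": 0,"gripper": 6}
    - {"x": 2.5,"y": 0,"z": 0,"wx": 0,"wy": 0,"wz": 0,"gripper": 6}
    - {"x": 2.5,"y": 0,"z": 0,"wx": 0,"wy": 0,"wz": 0,"gripper": 6}
    - {"x": 2.5,"y": 0,"z": 0,"wx": 0,"wy": 0,"wz": 0,"gripper": 6}
    - {"x": 2.5,"y": 0,"z": 0,"wx": 0,"wy": 0,"wz": 0,"gripper": 6}
    - {"x": 2.5,"y": 0,"z": 0,"wx": 0,"wy": 0,"wz": 0,"gripper": 6}
    - {"x": 2.5,"y": 0,"z": 0,"wx": 0,"wy": 0,"wz": 0,"gripper": 6}
    - {"x": 2,"y": 0,"z": 0,"wx": 0,"wy": 0,"wz": 0,"gripper": 6}
    - {"x": 1.5,"y": 0,"z": 0,"wx": 0,"wy": 0,"wz": 0,"gripper": 6}
    - {"x": 0,"y": 0,"z": 0,"wx": 0,"wy": 0,"wz": 0,"gripper": 6}
    - {"x": 0,"y": 0,"z": 0,"wx": 0,"wy": 0,"wz": 0,"gripper": 6}

```text
time_s: 12.7
position: [0.5066, 0.0547, 0.3537]
tool_rot: [[-0.001, 1.0, -0.0], [1.0, 0.001, -0.0], [-0.0, -0.0, -1.0]]
ft_force: [0.1, 0.0, -2.3]
grip_width: 0.0655
```

Run:
```python
from h import *
from fit import binpts
import pickle
o=env.observe(); x=o['tool_rot'][:,0]; T=o['position']; print(T,np.rad2deg(np.arctan2(x[1],x[0])),o['tool_rot'].round(4),o['ft_force'],o['grip_width'])
out=[]
for n,bx in(('top',(195,90,295,230)),('scene',(165,120,300,270)),('wrist',None)):
    w=cam(n); pickle.dump(w,open(f'p4{n}.pkl','wb'))
    S=4; c=cv2.convertScaleAbs(cv2.resize(w['color'],None,fx=S,fy=S,interpolation=cv2.INTER_CUBIC),alpha=1.6,beta=20)
    P=np.array(binpts(T[0]-.0075,T[1],T[2]-.1924,0))
    for side in(0,1):
        q=(proj(w,P[side::2])*S).astype(np.int32); cv2.polylines(c,[q.reshape(-1,1,2)],True,(0,255,0),1)
    rail=[[.592,.0543-.03,.189],[.592,.0543+.03,.189]]
    q=(proj(w,rail)*S).astype(np.int32); cv2.polylines(c,[q.reshape(-1,1,2)],False,(0,0,255),1)
    if bx: c=c[bx[1]*S:bx[3]*S,bx[0]*S:bx[2]*S]
    out.append(cv2.resize(c,(int(c.shape[1]*300/c.shape[0]),300)))
o=np.hstack(out); print(o.shape); o=cv2.resize(o,None,fx=800/o.shape[1],fy=800/o.shape[1]) if o.shape[1]>800 else o
cv2.imwrite('pics/p4.png',o)
```

```text
[0.50661968 0.05472488 0.35369046] 90.04539289743799 [[-8.e-04  1.e+00 -2.e-04]
 [ 1.e+00  8.e-04 -2.e-04]
 [-2.e-04 -2.e-04 -1.e+00]] [ 0.08482513  0.01729558 -2.34752264] 0.06548104918774586
(300, 884, 3)
```

View pics/p4.png

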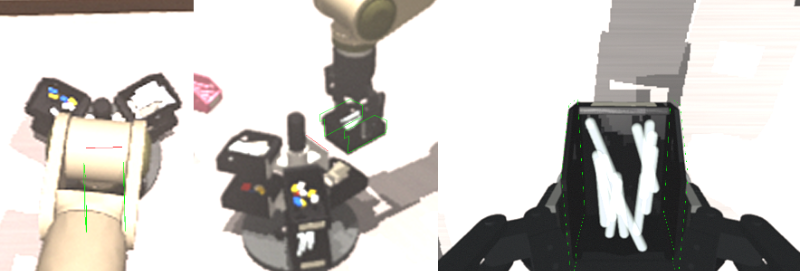

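All three views agree: the held bin matches the model, upright and square, in front of the rail. Weight is about 2.3 N. I'll advance until the back wall touches the rail's face, feeling in small steps.

step_arm:
  increments:
    - {"x": 0,"y": 0.5,"z": 0,"wx": 0,"wy": 0,"wz": 0,"gripper": 6}
    - {"x": 0,"y": 1,"z": 0,"wx": 0,"wy": 0,"wz": 0,"gripper": 6}
    - {"x": 0,"y": 1,"z": 0,"wx": 0,"wy": 0,"wz": 0,"gripper": 6}
    - {"x": 0,"y": 0.8,"z": 0,"wx": 0,"wy": 0,"wz": 0,"gripper": 6}
    - {"x": 0,"y": 0.4,"z": 0,"wx": 0,"wy": 0,"wz": 0,"gripper": 6}
    - {"x": 0,"y": 0.2,"z": 0,"wx": 0,"wy": 0,"wz": 0,"gripper": 6}
    - {"x": 0,"y": 0,"z": 0,"wx": 0,"wy": 0,"wz": 0,"gripper": 6}
    - {"x": 0,"y": 0,"z": 0,"wx": 0,"wy": 0,"wz": 0,"gripper": 6}

```text
time_s: 13.65
position: [0.5457, 0.0544, 0.3537]
tool_rot: [[-0.0, 1.0, -0.0], [1.0, 0.0, 0.0], [0.0, -0.0, -1.0]]
ft_force: [0.3, -0.1, -2.0]
grip_width: 0.0655
```

step_arm:
  increments:
    - {"x": 0,"y": 0.1,"z": 0,"wx": 0,"wy": 0,"wz": 0,"gripper": 6}
    - {"x": 0,"y": 0.1,"z": 0,"wx": 0,"wy": 0,"wz": 0,"gripper": 6}
    - {"x": 0,"y": 0,"z": 0,"wx": 0,"wy": 0,"wz": 0,"gripper": 6}

```text
time_s: 13.95
position: [0.5479, 0.0544, 0.3538]
tool_rot: [[-0.0, 1.0, 0.0], [1.0, 0.0, -0.0], [-0.0, 0.0, -1.0]]
ft_force: [-0.4, 0.1, -2.9]
grip_width: 0.0654
```

step_arm:
  increments:
    - {"x": 0,"y": 0.1,"z": 0,"wx": 0,"wy": 0,"wz": 0,"gripper": 6}
    - {"x": 0,"y": 0,"z": 0,"wx": 0,"wy": 0,"wz": 0,"gripper": 6}
    - {"x": 0,"y": 0,"z": 0,"wx": 0,"wy": 0,"wz": 0,"gripper": 6}

```text
time_s: 14.25
position: [0.5487, 0.0544, 0.3537]
tool_rot: [[-0.0, 1.0, -0.001], [1.0, 0.0, 0.0], [0.0, -0.001, -1.0]]
ft_force: [-3.8, 0.3, 0.1]
grip_width: 0.0653
```

There was contact at TCP x ≈ 0.5487 (−3.8 N), within 2 mm of the prediction. I'll back off half the slot clearance and feel downward.

step_arm:
  increments:
    - {"x": 0,"y": -0.15,"z": 0,"wx": 0,"wy": 0,"wz": 0,"gripper": 6}
    - {"x": 0,"y": 0,"z": 0,"wx": 0,"wy": 0,"wz": 0,"gripper": 6}
    - {"x": 0,"y": 0,"z": 0,"wx": 0,"wy": 0,"wz": 0,"gripper": 6}

```text
time_s: 14.55
position: [0.5475, 0.0543, 0.3538]
tool_rot: [[-0.0, 1.0, 0.0], [1.0, 0.0, -0.0], [-0.0, 0.0, -1.0]]
ft_force: [-0.1, -0.9, -2.2]
grip_width: 0.0658
```

step_arm:
  increments:
    - {"x": 0,"y": 0,"z": 0.2,"wx": 0,"wy": 0,"wz": 0,"gripper": 6}
    - {"x": 0,"y": 0,"z": 0.2,"wx": 0,"wy": 0,"wz": 0,"gripper": 6}
    - {"x": 0,"y": 0,"z": 0.2,"wx": 0,"wy": 0,"wz": 0,"gripper": 6}
    - {"x": 0,"y": 0,"z": 0,"wx": 0,"wy": 0,"wz": 0,"gripper": 6}
    - {"x": 0,"y": 0,"z": 0,"wx": 0,"wy": 0,"wz": 0,"gripper": 6}

```text
time_s: 15.05
position: [0.5474, 0.0544, 0.3477]
tool_rot: [[-0.0, 1.0, -0.0], [1.0, 0.0, -0.0], [-0.0, -0.0, -1.0]]
ft_force: [-0.2, 0.1, -0.8]
grip_width: 0.0654
```

step_arm:
  increments:
    - {"x": 0,"y": 0,"z": 0.1,"wx": 0,"wy": 0,"wz": 0,"gripper": 6}
    - {"x": 0,"y": 0,"z": 0.1,"wx": 0,"wy": 0,"wz": 0,"gripper": 6}
    - {"x": 0,"y": 0,"z": 0.1,"wx": 0,"wy": 0,"wz": 0,"gripper": 6}
    - {"x": 0,"y": 0,"z": 0,"wx": 0,"wy": 0,"wz": 0,"gripper": 6}

```text
time_s: 15.45
position: [0.5474, 0.0544, 0.3446]
tool_rot: [[-0.0, 1.0, -0.0], [1.0, 0.0, 0.0], [0.0, -0.0, -1.0]]
ft_force: [0.1, 0.6, -2.0]
grip_width: 0.0655
```

step_arm:
  increments:
    - {"x": 0,"y": 0,"z": 0.1,"wx": 0,"wy": 0,"wz": 0,"gripper": 6}
    - {"x": 0,"y": 0,"z": 0.1,"wx": 0,"wy": 0,"wz": 0,"gripper": 6}
    - {"x": 0,"y": 0,"z": 0,"wx": 0,"wy": 0,"wz": 0,"gripper": 6}

```text
time_s: 15.75
position: [0.5474, 0.0544, 0.3426]
tool_rot: [[-0.0, 1.0, -0.0], [1.0, 0.0, 0.0], [0.0, -0.0, -1.0]]
ft_force: [0.7, 0.0, -1.6]
grip_width: 0.0654
```

step_arm:
  increments:
    - {"x": 0,"y": 0,"z": 0.1,"wx": 0,"wy": 0,"wz": 0,"gripper": 6}
    - {"x": 0,"y": 0,"z": 0.1,"wx": 0,"wy": 0,"wz": 0,"gripper": 6}
    - {"x": 0,"y": 0,"z": 0,"wx": 0,"wy": 0,"wz": 0,"gripper": 6}

```text
time_s: 16.05
position: [0.5474, 0.0544, 0.3406]
tool_rot: [[-0.0, 1.0, -0.0], [1.0, 0.0, 0.0], [0.0, -0.0, -1.0]]
ft_force: [0.6, 1.1, -1.0]
grip_width: 0.0657
```

step_arm:
  increments:
    - {"x": 0,"y": 0,"z": 0.1,"wx": 0,"wy": 0,"wz": 0,"gripper": 6}
    - {"x": 0,"y": 0,"z": 0.1,"wx": 0,"wy": 0,"wz": 0,"gripper": 6}
    - {"x": 0,"y": 0,"z": 0,"wx": 0,"wy": 0,"wz": 0,"gripper": 6}

```text
time_s: 16.35
position: [0.5474, 0.0544, 0.3386]
tool_rot: [[-0.0, 1.0, -0.0], [1.0, 0.0, 0.0], [0.0, -0.0, -1.0]]
ft_force: [-0.9, -0.2, -2.1]
grip_width: 0.0654
```

step_arm:
  increments:
    - {"x": 0,"y": 0,"z": 0.1,"wx": 0,"wy": 0,"wz": 0,"gripper": 6}
    - {"x": 0,"y": 0,"z": 0.1,"wx": 0,"wy": 0,"wz": 0,"gripper": 6}
    - {"x": 0,"y": 0,"z": 0,"wx": 0,"wy": 0,"wz": 0,"gripper": 6}

```text
time_s: 16.65
position: [0.5474, 0.0544, 0.3366]
tool_rot: [[-0.0, 1.0, -0.0], [1.0, 0.0, 0.0], [0.0, -0.0, -1.0]]
ft_force: [0.4, 0.1, -1.2]
grip_width: 0.0653
```

step_arm:
  increments:
    - {"x": 0,"y": 0,"z": 0.1,"wx": 0,"wy": 0,"wz": 0,"gripper": 6}
    - {"x": 0,"y": 0,"z": 0.1,"wx": 0,"wy": 0,"wz": 0,"gripper": 6}
    - {"x": 0,"y": 0,"z": 0,"wx": 0,"wy": 0,"wz": 0,"gripper": 6}

```text
time_s: 16.95
position: [0.5474, 0.0544, 0.3346]
tool_rot: [[-0.0, 1.0, -0.0], [1.0, 0.0, 0.0], [0.0, -0.0, -1.0]]
ft_force: [0.1, -0.6, -1.3]
grip_width: 0.0655
```

step_arm:
  increments:
    - {"x": 0,"y": 0,"z": 0.1,"wx": 0,"wy": 0,"wz": 0,"gripper": 6}
    - {"x": 0,"y": 0,"z": 0,"wx": 0,"wy": 0,"wz": 0,"gripper": 6}

```text
time_s: 17.15
position: [0.5473, 0.0544, 0.3342]
tool_rot: [[-0.0, 1.0, 0.001], [1.0, 0.0, -0.0], [-0.0, 0.001, -1.0]]
ft_force: [-2.4, -0.1, 1.5]
grip_width: 0.0654
```

step_arm:
  increments:
    - {"x": 0,"y": 0,"z": 0.1,"wx": 0,"wy": 0,"wz": 0,"gripper": 6}
    - {"x": 0,"y": 0,"z": 0,"wx": 0,"wy": 0,"wz": 0,"gripper": 6}

```text
time_s: 17.35
position: [0.5474, 0.0544, 0.3337]
tool_rot: [[-0.0, 1.0, 0.002], [1.0, 0.0, -0.0], [-0.0, 0.002, -1.0]]
ft_force: [-3.3, -0.5, 5.8]
grip_width: 0.0657
```

step_arm:
  increments:
    - {"x": 0,"y": 0,"z": 0.05,"wx": 0,"wy": 0,"wz": 0,"gripper": 6}
    - {"x": 0,"y": 0,"z": 0,"wx": 0,"wy": 0,"wz": 0,"gripper": 6}

```text
time_s: 17.55
position: [0.5474, 0.0544, 0.3334]
tool_rot: [[-0.0, 1.0, 0.002], [1.0, 0.0, -0.0], [-0.0, 0.002, -1.0]]
ft_force: [-4.8, -0.0, 7.1]
grip_width: 0.0654
```

step_arm:
  increments:
    - {"x": 0,"y": 0,"z": 0.05,"wx": 0,"wy": 0,"wz": 0,"gripper": 6}
    - {"x": 0,"y": 0,"z": 0,"wx": 0,"wy": 0,"wz": 0,"gripper": 6}

```text
time_s: 17.75
position: [0.5474, 0.0544, 0.333]
tool_rot: [[-0.0, 1.0, 0.002], [1.0, 0.0, -0.0], [-0.0, 0.002, -1.0]]
ft_force: [-5.1, -0.2, 9.0]
grip_width: 0.0653
```

Firm contact began at TCP z ≈ 0.3343. That is 5 mm above the estimate, so it could be home with a higher column, or the flange foot on the edge with a lower one. To tell them apart I'll lift slightly and shift outward: inside the slot the flange must catch the rail after about 1 mm.

step_arm:
  increments:
    - {"x": 0,"y": 0,"z": -0.3,"wx": 0,"wy": 0,"wz": 0,"gripper": 6}
    - {"x": 0,"y": 0,"z": 0,"wx": 0,"wy": 0,"wz": 0,"gripper": 6}
    - {"x": 0,"y": 0,"z": 0,"wx": 0,"wy": 0,"wz": 0,"gripper": 6}

```text
time_s: 18.05
position: [0.5474, 0.0544, 0.3344]
tool_rot: [[-0.0, 1.0, -0.001], [1.0, 0.0, 0.0], [0.0, -0.001, -1.0]]
ft_force: [-0.0, 0.9, -2.3]
grip_width: 0.0655
```

step_arm:
  increments:
    - {"x": 0,"y": -0.1,"z": 0,"wx": 0,"wy": 0,"wz": 0,"gripper": 6}
    - {"x": 0,"y": -0.1,"z": 0,"wx": 0,"wy": 0,"wz": 0,"gripper": 6}
    - {"x": 0,"y": 0,"z": 0,"wx": 0,"wy": 0,"wz": 0,"gripper": 6}

```text
time_s: 18.35
position: [0.5461, 0.0545, 0.3345]
tool_rot: [[-0.001, 1.0, 0.003], [1.0, 0.001, 0.001], [0.001, 0.003, -1.0]]
ft_force: [7.7, 2.1, -5.5]
grip_width: 0.0654
```

step_arm:
  increments:
    - {"x": 0,"y": -0.1,"z": 0,"wx": 0,"wy": 0,"wz": 0,"gripper": 6}
    - {"x": 0,"y": 0,"z": 0,"wx": 0,"wy": 0,"wz": 0,"gripper": 6}
    - {"x": 0,"y": 0,"z": 0,"wx": 0,"wy": 0,"wz": 0,"gripper": 6}

```text
time_s: 18.65
position: [0.5457, 0.0545, 0.3346]
tool_rot: [[-0.001, 1.0, 0.005], [1.0, 0.001, 0.001], [0.001, 0.005, -1.0]]
ft_force: [14.5, 2.6, -7.5]
grip_width: 0.0652
```

The flange catches (14 N), so the rail is inside the slot, with free play of 0.5465–0.5485. I'll re-centre at once and re-check the column height from the grip's top in the images.

step_arm:
  increments:
    - {"x": 0,"y": 0.3,"z": 0,"wx": 0,"wy": 0,"wz": 0,"gripper": 6}
    - {"x": 0,"y": 0,"z": 0,"wx": 0,"wy": 0,"wz": 0,"gripper": 6}
    - {"x": 0,"y": 0,"z": 0,"wx": 0,"wy": 0,"wz": 0,"gripper": 6}

```text
time_s: 18.95
position: [0.5472, 0.0544, 0.3345]
tool_rot: [[-0.0, 1.0, -0.001], [1.0, 0.0, -0.0], [-0.0, -0.001, -1.0]]
ft_force: [-0.2, -0.9, -1.8]
grip_width: 0.0653
```

```bash
cat > now.py <<'E'
from h import *
from fit import binpts
from rack import cyl
import pickle,sys
o=env.observe(); T=o['position']; print(T,o['ft_force'],o['wrist_torque'])
w=cam('scene'); pickle.dump(w,open('s5.pkl','wb'))
S=8; bx=(190,165,255,235); outs=[]
for h in(.004,.009):
    c=cv2.convertScaleAbs(cv2.resize(w['color'],None,fx=S,fy=S,interpolation=cv2.INTER_CUBIC),alpha=1.7,beta=20)
    L=lambda P,col,cl=False: cv2.polylines(c,[(proj(w,P)*S+S/2-.5).astype(np.int32).reshape(-1,1,2)],cl,col,1)
    ax=(.637,.0545)
    for z in(.2,.265):
        a=np.linspace(0,6.283,50); L([[ax[0]+.016*np.cos(q),ax[1]+.016*np.sin(q),z+h] for q in a],(0,0,255),True)
    L([[ax[0]-.045,ax[1]-.03,.185+h],[ax[0]-.045,ax[1]+.03,.185+h]],(0,0,255))
    for k in(1,2):
        az=np.pi+k*2*np.pi/3; P=np.array(binpts(ax[0]+.0952*np.cos(az),ax[1]+.0952*np.sin(az),.133+h,az+np.pi))
        for s in(0,1): L(P[s::2],(0,255,255),True)
    P=np.array(binpts(T[0]-.0075,T[1],T[2]-.1924,0))
    for s in(0,1): L(P[s::2],(0,255,0),True)
    outs.append(c[bx[1]*S:bx[3]*S,bx[0]*S:bx[2]*S])
o=np.hstack(outs); cv2.imwrite('pics/p5.png',cv2.resize(o,None,fx=800/o.shape[1],fy=800/o.shape[1],interpolation=cv2.INTER_AREA))
# numeric: rack height from wrist w2 & initial scene grip top
for n,h0 in(('ims',None),):
    s=pickle.load(open('ims.pkl','rb'))['scene']; g=s['color'].max(2)
    u,v=proj(s,[[.637,.0545,.269]])[0]; print('grip top centre h=4',u,v, 'h=9',proj(s,[[.637,.0545,.274]])[0]); print(g[int(v)-9:int(v)+8,int(round(u))])
E
python3 now.py
```

```text
foot [89 90 94]
shadow [135 139 155]
table [158 164 181]
bin [36 37 42]
sfoot [67 70 71]
sshadow [79 82 90]
tshadow [143 148 164]
loose side [34 35 38]
footsh [77 78 83]
[0.54722562 0.0543682  0.33454625] [-0.15297262 -0.94632491 -1.77887911] [-0.04368005  0.06253874  0.03093759]
grip top centre h=4 221.16668740316112 184.0923433356323 h=9 [221.10997665 182.75340402]
[187 188 187 184 187 185 125  64  48  48  47  48  49  44  41  43  40]
```

View pics/p5.png

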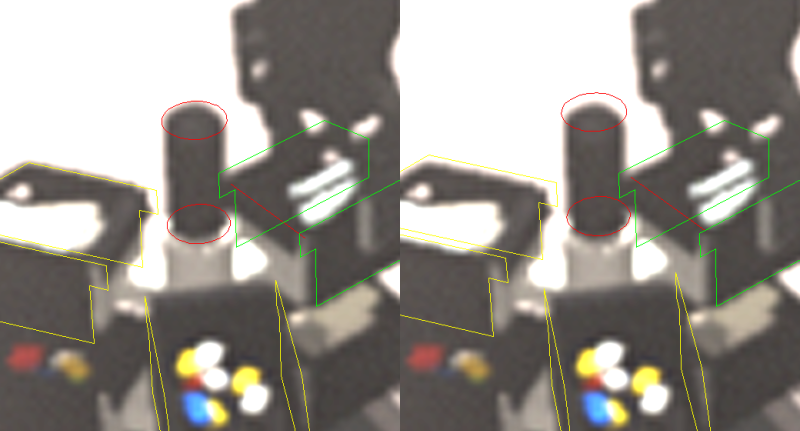

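At h=+4 mm (left panel) the overlay fits the grip better than at +9 mm, which disagrees with a home contact, though the camera error is of similar size. A decisive test: raise 9 mm and shift outward. If the bin had been home, about 4 mm of flange still catches; if not, it moves freely.

step_arm:
  increments:
    - {"x": 0,"y": 0,"z": -0.3,"wx": 0,"wy": 0,"wz": 0,"gripper": 6}
    - {"x": 0,"y": 0,"z": -0.3,"wx": 0,"wy": 0,"wz": 0,"gripper": 6}
    - {"x": 0,"y": 0,"z": -0.2,"wx": 0,"wy": 0,"wz": 0,"gripper": 6}
    - {"x": 0,"y": 0,"z": 0,"wx": 0,"wy": 0,"wz": 0,"gripper": 6}
    - {"x": 0,"y": 0,"z": 0,"wx": 0,"wy": 0,"wz": 0,"gripper": 6}

```text
time_s: 19.5
position: [0.5474, 0.0544, 0.3428]
tool_rot: [[-0.0, 1.0, 0.0], [1.0, 0.0, -0.0], [-0.0, 0.0, -1.0]]
ft_force: [0.1, 0.7, -1.2]
grip_width: 0.0655
```

step_arm:
  increments:
    - {"x": 0,"y": -0.1,"z": 0,"wx": 0,"wy": 0,"wz": 0,"gripper": 6}
    - {"x": 0,"y": -0.1,"z": 0,"wx": 0,"wy": 0,"wz": 0,"gripper": 6}
    - {"x": 0,"y": 0,"z": 0,"wx": 0,"wy": 0,"wz": 0,"gripper": 6}
    - {"x": 0,"y": 0,"z": 0,"wx": 0,"wy": 0,"wz": 0,"gripper": 6}

```text
time_s: 19.9
position: [0.5454, 0.0544, 0.3427]
tool_rot: [[-0.0, 1.0, -0.0], [1.0, 0.0, -0.0], [-0.0, -0.0, -1.0]]
ft_force: [-0.4, -0.5, -1.5]
grip_width: 0.0657
```

step_arm:
  increments:
    - {"x": 0,"y": -0.1,"z": 0,"wx": 0,"wy": 0,"wz": 0,"gripper": 6}
    - {"x": 0,"y": 0,"z": 0,"wx": 0,"wy": 0,"wz": 0,"gripper": 6}
    - {"x": 0,"y": 0,"z": 0,"wx": 0,"wy": 0,"wz": 0,"gripper": 6}

```text
time_s: 20.2
position: [0.5446, 0.0543, 0.343]
tool_rot: [[-0.0, 1.0, 0.001], [1.0, 0.0, -0.0], [-0.0, 0.001, -1.0]]
ft_force: [3.6, -0.0, 0.1]
grip_width: 0.0652
```

It caught only after about 3 mm, with the flare riding, so the edge is near the flange foot at this height. That supports home at about 0.334. To settle it I'll set the flange foot on the rail edge: home is 13 mm below that contact.

step_arm:
  increments:
    - {"x": 0,"y": 0.1,"z": -0.3,"wx": 0,"wy": 0,"wz": 0,"gripper": 6}
    - {"x": 0,"y": 0,"z": -0.4,"wx": 0,"wy": 0,"wz": 0,"gripper": 6}
    - {"x": 0,"y": -0.2,"z": -0.2,"wx": 0,"wy": 0,"wz": 0,"gripper": 6}
    - {"x": 0,"y": -0.3,"z": 0,"wx": 0,"wy": 0,"wz": 0,"gripper": 6}
    - {"x": 0,"y": 0,"z": 0,"wx": 0,"wy": 0,"wz": 0,"gripper": 6}

```text
time_s: 20.7
position: [0.5399, 0.0544, 0.3517]
tool_rot: [[-0.0, 1.0, -0.0], [1.0, 0.0, 0.0], [0.0, -0.0, -1.0]]
ft_force: [-0.6, 0.2, -2.4]
grip_width: 0.0654
```

step_arm:
  increments:
    - {"x": 0,"y": 0,"z": 0.1,"wx": 0,"wy": 0,"wz": 0,"gripper": 6}
    - {"x": 0,"y": 0,"z": 0.1,"wx": 0,"wy": 0,"wz": 0,"gripper": 6}
    - {"x": 0,"y": 0,"z": 0,"wx": 0,"wy": 0,"wz": 0,"gripper": 6}

```text
time_s: 21.0
position: [0.5404, 0.0544, 0.3495]
tool_rot: [[-0.0, 1.0, -0.001], [1.0, 0.0, 0.0], [0.0, -0.001, -1.0]]
ft_force: [-0.6, 0.2, -2.0]
grip_width: 0.0654
```

step_arm:
  increments:
    - {"x": 0,"y": 0,"z": 0.1,"wx": 0,"wy": 0,"wz": 0,"gripper": 6}
    - {"x": 0,"y": 0,"z": 0,"wx": 0,"wy": 0,"wz": 0,"gripper": 6}

```text
time_s: 21.2
position: [0.5404, 0.0544, 0.3485]
tool_rot: [[-0.0, 1.0, -0.0], [1.0, 0.0, 0.0], [0.0, -0.0, -1.0]]
ft_force: [-0.1, 0.5, -2.6]
grip_width: 0.0655
```

step_arm:
  increments:
    - {"x": 0,"y": 0,"z": 0.1,"wx": 0,"wy": 0,"wz": 0,"gripper": 6}
    - {"x": 0,"y": 0,"z": 0,"wx": 0,"wy": 0,"wz": 0,"gripper": 6}

```text
time_s: 21.4
position: [0.5404, 0.0544, 0.3476]
tool_rot: [[-0.0, 1.0, -0.0], [1.0, 0.0, -0.0], [-0.0, -0.0, -1.0]]
ft_force: [-0.3, -1.0, -1.8]
grip_width: 0.066
```

step_arm:
  increments:
    - {"x": 0,"y": 0,"z": 0.1,"wx": 0,"wy": 0,"wz": 0,"gripper": 6}
    - {"x": 0,"y": 0,"z": 0,"wx": 0,"wy": 0,"wz": 0,"gripper": 6}

```text
time_s: 21.6
position: [0.5404, 0.0544, 0.3466]
tool_rot: [[-0.0, 1.0, -0.0], [1.0, 0.0, -0.0], [-0.0, -0.0, -1.0]]
ft_force: [-0.4, 0.5, -1.2]
grip_width: 0.0654
```

step_arm:
  increments:
    - {"x": 0,"y": 0,"z": 0.1,"wx": 0,"wy": 0,"wz": 0,"gripper": 6}
    - {"x": 0,"y": 0,"z": 0,"wx": 0,"wy": 0,"wz": 0,"gripper": 6}

```text
time_s: 21.8
position: [0.5404, 0.0544, 0.346]
tool_rot: [[-0.0, 1.0, 0.001], [1.0, 0.0, -0.0], [-0.0, 0.001, -1.0]]
ft_force: [-0.5, 0.9, 0.3]
grip_width: 0.0655
```

step_arm:
  increments:
    - {"x": 0,"y": 0,"z": 0.1,"wx": 0,"wy": 0,"wz": 0,"gripper": 6}
    - {"x": 0,"y": 0,"z": 0,"wx": 0,"wy": 0,"wz": 0,"gripper": 6}

```text
time_s: 22.0
position: [0.5403, 0.0544, 0.3457]
tool_rot: [[-0.0, 1.0, 0.002], [1.0, 0.0, -0.0], [-0.0, 0.002, -1.0]]
ft_force: [-3.4, 0.5, 7.0]
grip_width: 0.0651
```

step_arm:
  increments:
    - {"x": 0,"y": 0,"z": 0.1,"wx": 0,"wy": 0,"wz": 0,"gripper": 6}
    - {"x": 0,"y": 0,"z": 0,"wx": 0,"wy": 0,"wz": 0,"gripper": 6}

```text
time_s: 22.2
position: [0.5402, 0.0544, 0.3449]
tool_rot: [[-0.0, 1.0, 0.002], [1.0, 0.0, -0.0], [-0.0, 0.002, -1.0]]
ft_force: [-5.0, 0.2, 8.3]
grip_width: 0.0658
```

The foot touches the edge at z ≈ 0.346. The 12 mm gap to the earlier contact (13 mm expected) confirms that 0.334 was home and the column is about +8 mm. I'll go back over the slot and lower again.

step_arm:
  increments:
    - {"x": 0,"y": 0,"z": -0.4,"wx": 0,"wy": 0,"wz": 0,"gripper": 6}
    - {"x": 0,"y": 0,"z": -0.3,"wx": 0,"wy": 0,"wz": 0,"gripper": 6}
    - {"x": 0,"y": 0.3,"z": 0,"wx": 0,"wy": 0,"wz": 0,"gripper": 6}
    - {"x": 0,"y": 0.3,"z": 0,"wx": 0,"wy": 0,"wz": 0,"gripper": 6}
    - {"x": 0,"y": 0.1,"z": 0,"wx": 0,"wy": 0,"wz": 0,"gripper": 6}
    - {"x": 0,"y": 0,"z": 0,"wx": 0,"wy": 0,"wz": 0,"gripper": 6}
    - {"x": 0,"y": 0,"z": 0,"wx": 0,"wy": 0,"wz": 0,"gripper": 6}

```text
time_s: 22.9
position: [0.5474, 0.0544, 0.3505]
tool_rot: [[-0.0, 1.0, -0.0], [1.0, 0.0, 0.0], [0.0, -0.0, -1.0]]
ft_force: [-0.1, 0.4, -2.2]
grip_width: 0.0656
```

step_arm:
  increments:
    - {"x": 0,"y": 0,"z": 0.2,"wx": 0,"wy": 0,"wz": 0,"gripper": 6}
    - {"x": 0,"y": 0,"z": 0.2,"wx": 0,"wy": 0,"wz": 0,"gripper": 6}
    - {"x": 0,"y": 0,"z": 0.1,"wx": 0,"wy": 0,"wz": 0,"gripper": 6}
    - {"x": 0,"y": 0,"z": 0.1,"wx": 0,"wy": 0,"wz": 0,"gripper": 6}
    - {"x": 0,"y": 0,"z": 0,"wx": 0,"wy": 0,"wz": 0,"gripper": 6}

```text
time_s: 23.4
position: [0.5474, 0.0544, 0.3446]
tool_rot: [[-0.0, 1.0, -0.0], [1.0, 0.0, 0.0], [0.0, -0.0, -1.0]]
ft_force: [-0.3, 0.4, -2.2]
grip_width: 0.0654
```

step_arm:
  increments:
    - {"x": 0,"y": 0,"z": 0.1,"wx": 0,"wy": 0,"wz": 0,"gripper": 6}
    - {"x": 0,"y": 0,"z": 0.1,"wx": 0,"wy": 0,"wz": 0,"gripper": 6}
    - {"x": 0,"y": 0,"z": 0.1,"wx": 0,"wy": 0,"wz": 0,"gripper": 6}
    - {"x": 0,"y": 0,"z": 0.1,"wx": 0,"wy": 0,"wz": 0,"gripper": 6}
    - {"x": 0,"y": 0,"z": 0,"wx": 0,"wy": 0,"wz": 0,"gripper": 6}

```text
time_s: 23.9
position: [0.5474, 0.0544, 0.3406]
tool_rot: [[-0.0, 1.0, -0.0], [1.0, 0.0, -0.0], [-0.0, -0.0, -1.0]]
ft_force: [0.1, 0.5, -2.1]
grip_width: 0.0655
```

step_arm:
  increments:
    - {"x": 0,"y": 0,"z": 0.1,"wx": 0,"wy": 0,"wz": 0,"gripper": 6}
    - {"x": 0,"y": 0,"z": 0.1,"wx": 0,"wy": 0,"wz": 0,"gripper": 6}
    - {"x": 0,"y": 0,"z": 0.1,"wx": 0,"wy": 0,"wz": 0,"gripper": 6}
    - {"x": 0,"y": 0,"z": 0.1,"wx": 0,"wy": 0,"wz": 0,"gripper": 6}
    - {"x": 0,"y": 0,"z": 0,"wx": 0,"wy": 0,"wz": 0,"gripper": 6}

```text
time_s: 24.4
position: [0.5474, 0.0544, 0.3365]
tool_rot: [[-0.0, 1.0, -0.0], [1.0, 0.0, 0.0], [0.0, -0.0, -1.0]]
ft_force: [0.5, -1.0, -2.0]
grip_width: 0.0652
```

step_arm:
  increments:
    - {"x": 0,"y": 0,"z": 0.1,"wx": 0,"wy": 0,"wz": 0,"gripper": 6}
    - {"x": 0,"y": 0,"z": 0.1,"wx": 0,"wy": 0,"wz": 0,"gripper": 6}
    - {"x": 0,"y": 0,"z": 0,"wx": 0,"wy": 0,"wz": 0,"gripper": 6}

```text
time_s: 24.7
position: [0.5474, 0.0544, 0.3346]
tool_rot: [[-0.0, 1.0, -0.0], [1.0, 0.0, 0.0], [0.0, -0.0, -1.0]]
ft_force: [0.0, 0.7, -1.9]
grip_width: 0.0655
```

step_arm:
  increments:
    - {"x": 0,"y": 0,"z": 0.05,"wx": 0,"wy": 0,"wz": 0,"gripper": 6}
    - {"x": 0,"y": 0,"z": 0,"wx": 0,"wy": 0,"wz": 0,"gripper": 6}

```text
time_s: 24.9
position: [0.5474, 0.0544, 0.3341]
tool_rot: [[-0.0, 1.0, -0.0], [1.0, 0.0, -0.0], [-0.0, -0.0, -1.0]]
ft_force: [0.9, 0.5, -1.6]
grip_width: 0.0655
```

step_arm:
  increments:
    - {"x": 0,"y": 0,"z": 0.05,"wx": 0,"wy": 0,"wz": 0,"gripper": 6}
    - {"x": 0,"y": 0,"z": 0,"wx": 0,"wy": 0,"wz": 0,"gripper": 6}

```text
time_s: 25.1
position: [0.5474, 0.0544, 0.3337]
tool_rot: [[-0.0, 1.0, -0.0], [1.0, 0.0, -0.0], [-0.0, -0.0, -1.0]]
ft_force: [0.4, -0.4, -2.3]
grip_width: 0.0653
```

step_arm:
  increments:
    - {"x": 0,"y": 0,"z": 0.05,"wx": 0,"wy": 0,"wz": 0,"gripper": 6}
    - {"x": 0,"y": 0,"z": 0,"wx": 0,"wy": 0,"wz": 0,"gripper": 6}

```text
time_s: 25.3
position: [0.5474, 0.0544, 0.3332]
tool_rot: [[-0.0, 1.0, -0.0], [1.0, 0.0, 0.0], [0.0, -0.0, -1.0]]
ft_force: [0.0, -0.0, -2.5]
grip_width: 0.0651
```

step_arm:
  increments:
    - {"x": 0,"y": 0,"z": 0.05,"wx": 0,"wy": 0,"wz": 0,"gripper": 6}
    - {"x": 0,"y": 0,"z": 0,"wx": 0,"wy": 0,"wz": 0,"gripper": 6}

```text
time_s: 25.5
position: [0.5474, 0.0544, 0.3329]
tool_rot: [[-0.0, 1.0, 0.0], [1.0, 0.0, -0.0], [-0.0, 0.0, -1.0]]
ft_force: [-0.3, 0.5, -0.1]
grip_width: 0.0653
```

step_arm:
  increments:
    - {"x": 0,"y": 0,"z": 0.05,"wx": 0,"wy": 0,"wz": 0,"gripper": 6}
    - {"x": 0,"y": 0,"z": 0,"wx": 0,"wy": 0,"wz": 0,"gripper": 6}

```text
time_s: 25.7
position: [0.5474, 0.0544, 0.3327]
tool_rot: [[-0.0, 1.0, 0.001], [1.0, 0.0, -0.0], [-0.0, 0.001, -1.0]]
ft_force: [-1.6, 0.1, 3.8]
grip_width: 0.0654
```

Home contact is at 0.333, exactly 13 mm below the foot-on-edge height. I'll release gently.

step_arm:
  increments:
    - {"x": 0,"y": 0,"z": 0,"wx": 0,"wy": 0,"wz": 0,"gripper": 6}
    - {"x": 0,"y": 0,"z": 0,"wx": 0,"wy": 0,"wz": 0,"gripper": 6}
    - {"x": 0,"y": 0,"z": 0,"wx": 0,"wy": 0,"wz": 0,"gripper": 6.5}
    - {"x": 0,"y": 0,"z": 0,"wx": 0,"wy": 0,"wz": 0,"gripper": 6.6}
    - {"x": 0,"y": 0,"z": 0,"wx": 0,"wy": 0,"wz": 0,"gripper": 6.7}
    - {"x": 0,"y": 0,"z": 0,"wx": 0,"wy": 0,"wz": 0,"gripper": 6.8}
    - {"x": 0,"y": 0,"z": 0,"wx": 0,"wy": 0,"wz": 0,"gripper": 6.9}
    - {"x": 0,"y": 0,"z": 0,"wx": 0,"wy": 0,"wz": 0,"gripper": 7.1}
    - {"x": 0,"y": 0,"z": 0,"wx": 0,"wy": 0,"wz": 0,"gripper": 7.5}
    - {"x": 0,"y": 0,"z": 0,"wx": 0,"wy": 0,"wz": 0,"gripper": 8}
    - {"x": 0,"y": 0,"z": 0,"wx": 0,"wy": 0,"wz": 0,"gripper": 8.5}
    - {"x": 0,"y": 0,"z": 0,"wx": 0,"wy": 0,"wz": 0,"gripper": 8.5}
    - {"x": 0,"y": 0,"z": 0,"wx": 0,"wy": 0,"wz": 0,"gripper": 8.5}
  newtons: 20

```text
time_s: 27.0
position: [0.5474, 0.0544, 0.3322]
tool_rot: [[-0.0, 1.0, 0.0], [1.0, 0.0, 0.0], [0.0, 0.0, -1.0]]
ft_force: [-0.3, 0.3, -0.2]
grip_width: 0.0849
```

step_arm:
  increments:
    - {"x": 0,"y": 0,"z": -0.5,"wx": 0,"wy": 0,"wz": 0,"gripper": 8.5}
    - {"x": 0,"y": 0,"z": -1,"wx": 0,"wy": 0,"wz": 0,"gripper": 8.5}
    - {"x": 0,"y": 0,"z": -1.5,"wx": 0,"wy": 0,"wz": 0,"gripper": 8.5}
    - {"x": 0,"y": 0,"z": -2,"wx": 0,"wy": 0,"wz": 0,"gripper": 8.5}
    - {"x": 0,"y": 0,"z": -3,"wx": 0,"wy": 0,"wz": 0,"gripper": 8.5}
    - {"x": 0,"y": 0,"z": -3,"wx": 0,"wy": 0,"wz": 0,"gripper": 8.5}
    - {"x": 0,"y": 0,"z": -2,"wx": 0,"wy": 0,"wz": 0,"gripper": 8.5}
    - {"x": 0,"y": 0,"z": 0,"wx": 0,"wy": 0,"wz": 0,"gripper": 8.5}

```text
time_s: 27.8
position: [0.547, 0.0545, 0.4659]
tool_rot: [[-0.0, 1.0, 0.007], [1.0, 0.0, -0.001], [-0.001, 0.007, -1.0]]
ft_force: [0.1, 0.3, -0.1]
grip_width: 0.0847
```

step_arm:
  increments:
    - {"x": 0,"y": -3,"z": 0,"wx": 0,"wy": 0,"wz": 0,"gripper": 8.5}
    - {"x": 0,"y": -3,"z": 0,"wx": 0,"wy": 0,"wz": 0,"gripper": 8.5}
    - {"x": 0,"y": -3,"z": 0,"wx": 0,"wy": 0,"wz": 0,"gripper": 8.5}
    - {"x": 0,"y": -3,"z": 0,"wx": 0,"wy": 0,"wz": 0,"gripper": 8.5}
    - {"x": 0,"y": -3,"z": 0,"wx": 0,"wy": 0,"wz": 0,"gripper": 8.5}
    - {"x": 0,"y": 0,"z": 0,"wx": 0,"wy": 0,"wz": 0,"gripper": 8.5}

```text
time_s: 28.4
position: [0.3946, 0.0547, 0.4622]
tool_rot: [[-0.0, 1.0, -0.001], [1.0, 0.0, 0.0], [0.0, -0.001, -1.0]]
ft_force: [0.9, -0.3, -0.2]
grip_width: 0.0849
```

```bash
python3 - <<'E' | tail -3
from h import *
from fit import binpts
o=env.observe(); print(o['position'],o['ft_force'],o['time_s'])
out=[]; h=.0085; ax=(.637,.0545)
for n,bx,S in(('scene',(165,165,285,285),4),('wrist',None,2),('top',(190,95,370,230),3)):
    w=cam(n); c=cv2.convertScaleAbs(cv2.resize(w['color'],None,fx=S,fy=S,interpolation=cv2.INTER_CUBIC),alpha=1.5,beta=15)
    P=np.array(binpts(ax[0]-.0952,ax[1],.133+h,0)) 
    for s in(0,1): cv2.polylines(c,[(proj(w,P[s::2])*S).astype(np.int32).reshape(-1,1,2)],True,(0,255,0),1)
    if bx: c=c[bx[1]*S:bx[3]*S,bx[0]*S:bx[2]*S]
    out.append(cv2.resize(c,(int(c.shape[1]*300/c.shape[0]),300)))
r=np.hstack(out[:2]); r2=cv2.copyMakeBorder(out[2],0,0,0,max(0,r.shape[1]-out[2].shape[1]),0)
o=np.vstack([r,r2[:,:r.shape[1]]]); print(o.shape); cv2.imwrite('pics/p6.png',o[:600,:800])
E
```

```text
[0.39461205 0.05473307 0.46217985] [ 0.89562884 -0.34450416 -0.18751274] 28.4
(600, 700, 3)
```

View pics/p6.png

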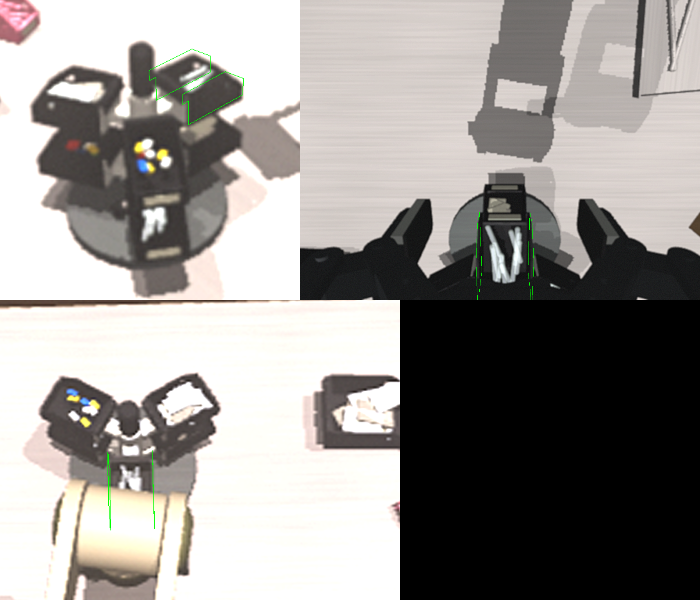

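The last picture shows the bin hanging on the front rail, level with the other upper bins, open front towards the robot, and square in the wrist view at (505,250). The gripper is clear, so I'm handing in.

```bash
python3 -c "
from rig import env
print(env.close_job())"
```

```text
the job is handed in; nothing more can be done
None
```

The rack is turned, the small black bin hangs on the front rail with its open front outwards, and the job is handed in at about 28 s of the 72 s allowed.

- **Turning:** I turned the rack about 60° by its grip. Afterwards the rail measured square to the front within about 0.7°. I did not re-measure the angle after hanging the bin, but it still looks square in the last wrist picture.
- **Hanging:** The rail showed as inside the slot, with about 2 mm of free play. I seated the bin with about 6 N of contact, let go slowly, and the arm moved away with no force on it.
- **Contact while feeling:** The highest force was about 14 N, sideways, while checking that the slot had caught the rail. I lowered the bin twice and also set the lip's foot on the rail edge once to be sure of the height. These contacts shifted the bin about 1 mm in the gripper.
- **Disagreement:** The pictures put the column about 4 mm above its middle setting, but feel put it about 8 to 9 mm above. I went by feel, because home contact came 13 mm below the foot-on-edge contact, which is the flange's given length.
- **Last picture:** The bin hangs level with the other upper bins. The wide and pink bins and the tray, where in view, look undisturbed; the spray bottle and carton were not in that last picture.

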